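Turn over the insert tray and fit it in the tea drawer

TASK

The little wooden insert tray is lying upside down on the table. Pull the cabinet's drawer well open by its handle, turn the tray over so that its open side is up, and lay it flat on the floor of the drawer's empty wide bay, ready to be filled; leave the drawer open. Leave the mug, the china hen and the lidded mug where they stand.

Things in the scene. Friction and masses are not known exactly. Their poses are not given: they have to be found in the camera images.
- tray: shallow open tray of pale wood, 90 mm long (x), 66 wide (y), 36 deep (z), walls and floor 5 mm, one cross wall at mid-length, 0.1 to 0.25 kg. Origin: centre of the outer face of its floor; z points from there to the open side. It starts upside down on the table: z down, origin 36 mm above the table. It can stand on its 66 x 36 mm end.
- cabinet: low fixed wooden cabinet, 240 mm deep (x), 240 wide (y), 100 high, one drawer in its front (-x) face. Origin: centre of its underside, on the table. A steel tin 90 mm high and a small carton are fixed on the rear half of its top (x above 0.035 m). It stands left or right of centre, the riser on the other side.
- cabinet_drawer0 (a joint): the drawer's slide: 0 = fully shut, grows as it is pulled out along the cabinet's -x, up to 0.164 m. May start up to 15 mm ajar.
- cabinet_drawer0_handle (a point): middle of the drawer's horizontal bar handle: 11 mm thick steel bar, 120 mm long along the cabinet's y, its axis 35 mm in front of the drawer's front face and about 38 mm below the cabinet's top; moves with the drawer.
- bay (a point): centre of the floor of the drawer's wide empty bay; moves with the drawer, axes as the cabinet's. Bay 195 mm long (x), 147 wide (y), floor 23 mm above the table, side walls 55 mm above the floor, 50 mm divider at +y, front's inner face 98 mm towards -x, its top 67 mm above the floor. With the drawer open by q, only the front q of the bay is clear of the cabinet.
- riser: fixed white perforated steel shelf riser (bystander), 150 mm deep (x) x 300 mm wide (y) x 120 mm high, cups under it, saucers and a flat tin on it up to 150 mm above the table. Origin: centre of its underside. The tray, the mug and the hen stand in front (-x) of it.
- mug: white china mug (bystander), 82 mm across, 90 mm high, with a handle at its +y reaching about 30 mm out. Origin: centre of its underside.
- hen: white china hen (bystander), 86 mm across, 100 mm high. Origin: centre of its underside, head towards -x.
- lidded_mug: white mug with a domed lid (bystander), 80 mm across, 110 mm high, handle at its +y, standing between the cabinet and the riser at the back. Origin: centre of its underside.
Mind the look-alikes: they are no part of the job. Of the things that look like the tray, the largest one is meant.

How it is judged:
By the outcome, as a careful person would: the job done as asked, in the order asked, and still so for the second after the job is handed in, with the robot touching nothing.
It also fails if it takes over 72 s, if anything falls off the work surface, if the arm or the gripper's body presses on something with over 40 N, if the wrist force passes 120 N, or if a joint passes its speed limit or range.

ROBOT

A 7-joint arm with a two-finger parallel gripper is mounted at the origin on the work surface. World frame = base frame: x ahead of the robot, y to its left, z up, the work surface at z = 0. Lengths are in mm, angles in rad, forces in N, time in s.
With the tool pointing down it reaches from about 425 to 950 mm from the base axis. Payload 16.7 kg.
Tool frame: the origin (TCP) lies on the centre line of the jaws, within the pads' length; the fingertips stand 25 mm ahead of it and the grasp point (between the pads) lies 6 mm ahead of it; z points along the fingers, y is the line along which they close (so a half turn about z gives the same grasp; the last joint's range is limited). The gripper opens to 94 mm and grips with 3 to 60 N. Pads are 16 mm wide; open, the fingers measure 119 mm over their backs; the gripper's body (75 mm by 177 mm) begins 78 mm behind the grasp point.
Start: joints at [1.167, 0.426, 0.074, 1.606, -0.034, 1.111, -0.067], TCP at [169.452, -653.347, 230.467] pointing down, gripper open.
Joint ranges: [-2.85, 2.85], [-0.5, 2.14], [-1.23, 1.37], [0.21, 2.46], [-1.02, 4.16], [0.16, 2.05], [-2.73, 2.73]. Speed limits (rad/s): [1.89, 1.89, 2.39, 2.39, 3.01, 3.01, 3.01].

INTERFACE

Orientations are given as a unit quaternion [w, x, y, z].
In Python, from cell import arm, optics gives the robot as it stands.
- The arm moves only by the tool step_arm, never from a script. Its argument "rows" is a list of rows, each an object of numbers: "claw": the opening, from 0 (shut) to 1 (fully open); "dx", "dy", "dz": the shift along the tool's x, y, z in m; "roll": the turn about the tool's z in units of 6 degrees (1.0 is 6 degrees). A call has exactly 10 rows; each row shifts and turns the commanded pose from where the row before left it, along the tool's axes as they then stand; what a row does not reach is not made up. A row lasts 1/8 s, in which the tool goes at most 62.5 mm and 10.7 degrees, less where a joint would pass 70% of its speed; a pose out of reach is approached as far as the arm can. A call is refused whole if a number of a shift passes 0.0625 or a number of a turn 1, either way. A call with a gripper value outside its range is refused whole. The fingers move at their own pace and stop on an object; the grip force is fixed at half the most. Time passes only in rows, so rows that do not move let the fingers close, or fill a call up. It gives the time, the measured TCP pose, the force, the opening and the grip force at its end, in the units of the state.
- arm.sense(): the state, without advancing time (a new reading comes with each control period).
- optics.camera(name): name is "side" or "top" or "wrist"; returns the picture (420x560x3 uint8, red, green, blue); there is no depth.
- optics.camera_params(name): a dict with "intrinsics" (3x3 intrinsics, pixels), "rvec" (rotation vector, rad) and "tvec" (3), from world to camera coordinates, as OpenCV has them; the wrist camera has in their place "T_tool_cam" (4x4, takes a point from camera to tool coordinates, whose origin is the TCP and whose axes are the flange's). Camera axes: x right, y down, z forward; pixel columns grow to the right and rows downward; lengths in mm; the calibration is good to about 2 mm. A picture is of the moment at which its call begins: read the wrist's pose just before it. camera_params takes no time and is no camera call.
- arm.finish_job(): hands the job in; it is judged then, once.
The state is a dict: "t": time; "q": joint angles; "dq": joint speeds; "joint_torque": joint torques, N m; "position": TCP position; "eef_rot": TCP orientation; "force": force on the tool from outside, world axes, zero at the start; "wrist_torque": the same for the moment, N m; "gripper_width": finger opening in mm; "grasp_force": force on a finger pad.
Only numpy, scipy, OpenCV 4.12 (cv2) and the standard library are available. Lean on these libraries where they do the work, as an engineer would, in place of code of your own. Each camera call takes 0.05 s, during which the arm holds its last target. There are 200 camera calls.

## Working session

There is one attempt and no reset: what is moved stays moved. The work goes in short steps, Python scripts to look and compute and a tool call to move; the robot and the scene stay as the last step left them, time stands still between calls to the robot, and variables do not carry over. Pictures are saved under pics/ and viewed, at most 10 in all, crops included, and the job is handed in when it is done.

Besides the shell and the picture viewer there is one more tool, called after "Emit:" by a JSON object that holds its "fn" and its "kwargs", one argument or row to a line. step_arm: Moves the arm, as the interface text tells. Its arguments: {"type":"object","properties":{"rows":{"type":"array","items":{"type":"object","properties":{"claw":{"type":"number"},"dx":{"type":"number"},"dy":{"type":"number"},"dz":{"type":"number"},"roll":{"type":"number"}}}}},"required":["rows"]}

```bash
mkdir -p pics; ls; python3 - <<'E'
from cell import arm, optics
import cv2
s=arm.sense(); print(s)
for n in ("top","side"):
    cv2.imwrite(f"pics/{n}0.png",optics.camera(n)[:,:,::-1])
    print(n,optics.camera_params(n))
print(optics.camera_params("wrist"))
E
```

```text
pics
{'t': 0.0, 'q': array([ 1.16752265,  0.42672545,  0.07384836,  1.60662615, -0.03408277,
        1.1108276 , -0.06711283]), 'dq': array([-0.00112699, -0.00067247, -0.00142089,  0.00033332, -0.00100145,
        0.00031683, -0.00020648]), 'joint_torque': array([ 4.40413378e-04, -9.35811853e+01,  3.66701111e+00, -4.54184639e+01,
       -4.87190334e-02,  2.01095373e-02,  9.42044267e-05]), 'position': array([ 169.32356386, -652.97505817,  229.77146776]), 'eef_rot': array([-6.48925422e-04,  9.91962663e-01,  1.26529184e-01, -1.39248604e-04]), 'force': array([ 0.11666981, -0.50665236, -0.38605367]), 'wrist_torque': array([-0.0205013 , -0.01480881,  0.00879716]), 'grasp_force': 0.0, 'gripper_width': 94.12472023254759}
top {'intrinsics': array([[455.36637439,   0.        , 284.23135723],
       [  0.        , 455.36637439, 215.79596614],
       [  0.        ,   0.        ,   1.        ]]), 'rvec': array([ 2.13145878, -2.14291044,  0.1918635 ]), 'tvec': array([  22.2277036 ,  630.24937455, 1264.54960778])}
side {'intrinsics': array([[386.18033949,   0.        , 273.86815675],
       [  0.        , 386.18033949, 205.50059932],
       [  0.        ,   0.        ,   1.        ]]), 'rvec': array([ 0.31534562, -2.80229776,  1.15392737]), 'tvec': array([617.76029856, 120.64984624, 820.01789524])}
{'intrinsics': array([[292.9986931 ,   0.        , 280.93820961],
       [  0.        , 292.9986931 , 209.30919646],
       [  0.        ,   0.        ,   1.        ]]), 'T_tool_cam': array([[-1.54485588e-04, -9.70832787e-01, -2.39757536e-01,
         6.93787704e+01],
       [ 9.99999456e-01, -3.97365669e-04,  9.64683406e-04,
         1.01702503e+00],
       [-1.03181769e-03, -2.39757257e-01,  9.70832320e-01,
        -1.52861893e+02],
       [ 0.00000000e+00,  0.00000000e+00,  0.00000000e+00,
         1.00000000e+00]])}
```

View pics/top0.png

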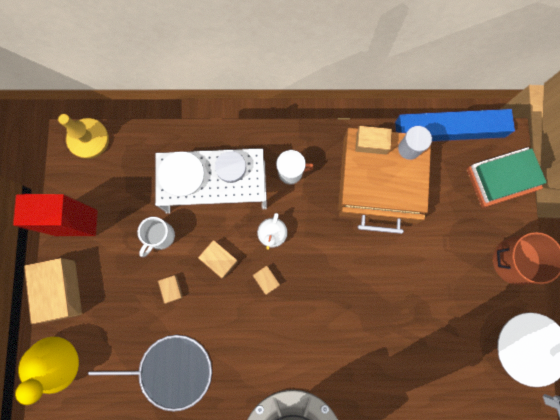

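View pics/side0.png

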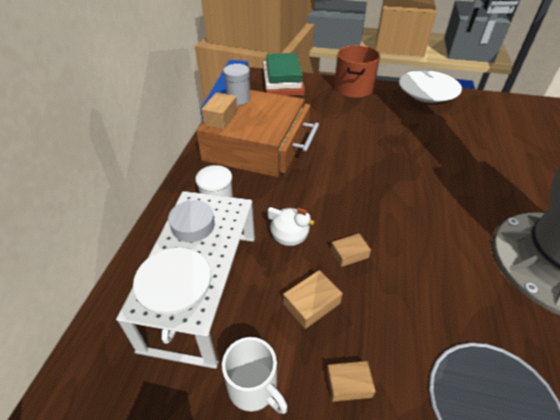

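The top view shows the cabinet at (388,172) with its handle at (381,230). The tray is the largest wooden block at (217,259), with the hen at (272,233), the mug at (156,234) and the lidded mug at (291,167). The side view agrees. Next I'll fit the poses.

```bash
cat > h.py <<'E'
import numpy as np, cv2
from cell import arm, optics
from scipy.spatial.transform import Rotation as R
def cam(n):
    p=optics.camera_params(n); return p["intrinsics"],p["rvec"],p["tvec"]
def wcam():
    p=optics.camera_params("wrist"); s=arm.sense(); T=np.eye(4); T[:3,:3]=R.from_quat(np.roll(s["eef_rot"],-1)).as_matrix(); T[:3,3]=s["position"]
    M=np.linalg.inv(T@p["T_tool_cam"]); return p["intrinsics"],cv2.Rodrigues(M[:3,:3])[0],M[:3,3]
def proj(c,P): return cv2.projectPoints(np.asarray(P,float).reshape(-1,1,3),c[1],c[2],c[0],None)[0][:,0]
def unproj(c,uv,z):
    Rm=cv2.Rodrigues(c[1])[0]; uv=np.atleast_2d(uv).astype(float)
    d=np.c_[uv,np.ones(len(uv))]@np.linalg.inv(c[0]).T@Rm; o=-Rm.T@np.asarray(c[2]).ravel()
    return o+d*((z-o[2])/d[:,2])[:,None]
def box(x,y,yaw,lx,ly,z0,z1):
    c,s=np.cos(yaw),np.sin(yaw)
    return np.array([[x+c*a-s*b,y+s*a+c*b,z] for z in(z0,z1) for a,b in((-lx/2,-ly/2),(lx/2,-ly/2),(lx/2,ly/2),(-lx/2,ly/2))])
def hullmask(c,P):
    m=np.zeros((420,560),np.uint8); cv2.fillConvexPoly(m,cv2.convexHull(np.round(proj(c,P)*16).astype(np.int32)),1,shift=4); return m
E
python3 - <<'E'
from h import *
from scipy.optimize import minimize
t,s=cam("top"),cam("side")
for n,px,z in (("tray",(217,256),36),("hen",(272,233),40),("mug",(156,234),90),("lid",(291,167),100),("handle",(381,230),62),("cab",(388,165),100)): print(n,unproj(t,px,z).round())
it,is_=cv2.imread("pics/top0.png"),cv2.imread("pics/side0.png")
def seg(im,rect):
    m=np.full(im.shape[:2],cv2.GC_BGD,np.uint8); cv2.grabCut(im,m,rect,np.zeros((1,65)),np.zeros((1,65)),5,cv2.GC_INIT_WITH_RECT); return ((m&1)>0).astype(np.uint8)
mt,ms=seg(it,(193,234,50,50)),seg(is_,(276,264,74,68))
best=None
x0=unproj(t,(217,258),36)[0]
def cost(p):
    P=box(p[0],p[1],p[2],90,66,0,36); e=0
    for c,m in((t,mt),(s,ms)):
        h=hullmask(c,P); e+=1-(h&m).sum()/max(1,(h|m).sum())
    return e
for yaw in np.arange(0,np.pi,np.pi/8):
    r=minimize(cost,[x0[0],x0[1],yaw],method="Nelder-Mead",options=dict(initial_simplex=[[x0[0],x0[1],yaw],[x0[0]+10,x0[1],yaw],[x0[0],x0[1]+10,yaw],[x0[0],x0[1],yaw+.2]]))
    print(r.fun.round(3),r.x.round(3))
    if best is None or r.fun<best.fun: best=r
P=box(*best.x,90,66,0,36)
def big(im,c,x,y,w,f,draw):
    o=cv2.resize(im[y:y+w,x:x+w],None,fx=f,fy=f,interpolation=cv2.INTER_CUBIC)
    if draw: 
        q=np.round((proj(c,P)-[x,y]+.5)*f).astype(int); cv2.polylines(o,[q[:4],q[4:]],True,(0,255,0),1)
    return o
o=np.hstack([big(it,t,335,120,100,4,0),np.vstack([big(it,t,185,230,50 if 0 else 66,3,1),big(is_,s,275,260,66+15,3,1)[:202,:198]])])if 0 else np.hstack([big(it,t,337,125,100,5,0),np.vstack([big(it,t,187,229,60,5,1)[:250,:300],big(is_,s,280,265,65,5,1)[:250,:300]])])
cv2.imwrite("pics/crop1.png",o)
E
```

```text
tray [[517. 213.  36.]]
hen [[582.  55.  40.]]
mug [[574. 377.  90.]]
lid [[763.  -1. 100.]]
handle [[ 586. -258.   62.]]
cab [[ 768. -277.  100.]]
0.175 [509.424 214.509   0.853]
0.182 [508.467 212.876   0.859]
0.178 [509.467 213.878   0.882]
0.174 [509.635 215.034   0.874]
0.173 [509.538 214.523   0.853]
0.63 [507.74  212.551   2.116]
0.593 [507.204 211.281   2.78 ]
0.586 [508.728 211.94    2.845]
```

View pics/crop1.png

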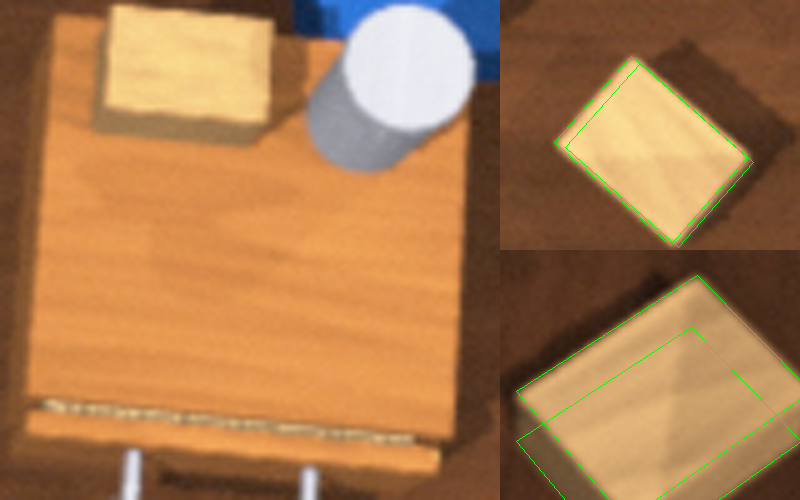

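The fit overlay lies on the tray outline. The cabinet's top front corners are at full-image (342,203.4) and (428,212.4), with the back-left corner at (348,128). The drawer is slightly ajar.

```bash
python3 - <<'E'
from h import *
t,s=cam("top"),cam("side")
c=unproj(t,[(342,203.4),(428,212.4),(348,128),(430.6,145)],100); print(c.round(1))
d=c[0]-c[1]; yaw=np.arctan2(-d[0],d[1]); print("W",np.linalg.norm(d),"yaw",yaw, "side yaw",np.arctan2(*(c[2]-c[0])[[1,0]]))
im=cv2.imread("pics/top0.png"); g=cv2.cvtColor(im,cv2.COLOR_BGR2HSV)
m=((g[...,1]<70)&(g[...,2]>110)).astype(np.uint8); m[:214]=0;m[240:]=0;m[:,:350]=0;m[:,415:]=0
ys,xs=np.nonzero(m); print(len(xs))
k=ys>224+ (xs-380)*.06
pl=np.polyfit(xs[k],ys[k],1); e=[(x,np.polyval(pl,x)) for x in(xs[k].min(),xs[k].max())]; print(e)
h=unproj(t,e,62); print(h.round(1),h.mean(0).round(1),np.linalg.norm(h[0]-h[1]), np.arctan2(-(h[0]-h[1])[0],(h[0]-h[1])[1]))
im=cv2.imread("pics/side0.png"); print("side proj of handle", proj(s,h).round(1))
E
```

```text
[[ 657.  -143.1  100. ]
 [ 630.2 -383.7  100. ]
 [ 879.  -166.5  100. ]
 [ 827.  -402.9  100. ]]
W 242.07446764760226 yaw -0.11072506882806095 side yaw -0.1053836397882062
300
[(np.int64(358), np.float64(226.48450131975852)), (np.int64(403), np.float64(230.68405580335462))]
[[ 596.8 -192.5   62. ]
 [ 584.  -321.2   62. ]] [ 590.4 -256.8   62. ] 129.4006523570005 -0.09893014450025546
side proj of handle [[304.3 148.6]
 [316.6 122.3]]
```

```bash
python3 - <<'E'
import cv2
im=cv2.imread("pics/side0.png")[90:190,190:330]; cv2.imwrite("pics/crop2.png",cv2.resize(im,None,fx=5,fy=5,interpolation=cv2.INTER_CUBIC))
E
```

```text
(no output)
```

View pics/crop2.png

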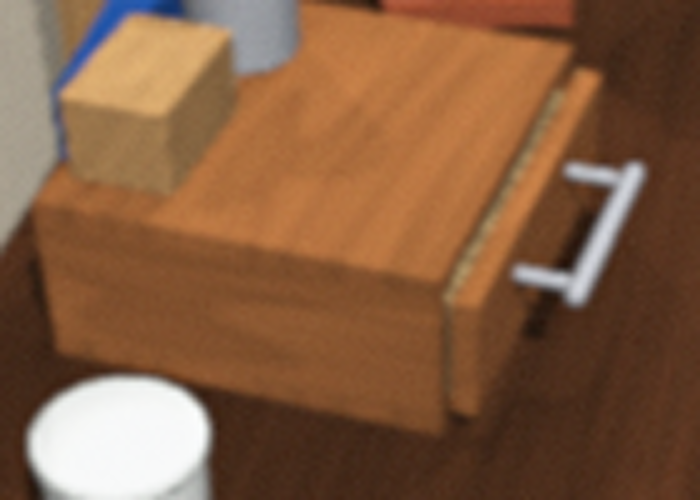

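```bash
python3 - <<'E'
from h import *
t,s=cam("top"),cam("side")
im=cv2.imread("pics/top0.png").astype(float); b=im[:,:,0]
rows=np.arange(222,240)
pts=[]
for x in list(range(370,396,5)):
    w=np.clip(b[222:240,x]-b[222:240,x].min()-25,0,None); pts.append((x,(rows*w).sum()/w.sum()))
print(np.round(pts,1)); print(unproj(t,pts,62).round(1))
print(unproj(s,[(305.5,148.5),(317,125)],62).round(1))
E
```

```text
[[370.  227.8]
 [375.  228.3]
 [380.  228.8]
 [385.  229.3]
 [390.  229.8]
 [395.  230.3]]
[[ 592.7 -226.8   62. ]
 [ 591.3 -241.1   62. ]
 [ 589.7 -255.4   62. ]
 [ 588.2 -269.7   62. ]
 [ 586.7 -284.    62. ]
 [ 585.2 -298.3   62. ]]
[[ 593.8 -193.5   62. ]
 [ 580.8 -307.8   62. ]]
```

```bash
cat >> h.py <<'E'
def head(s): 
    m=R.from_quat(np.roll(s["eef_rot"],-1)).as_matrix(); return np.arctan2(m[1,0],m[0,0]),m
def plan(target,ydir=None,n=10,pos=None,hd=None):
    """rows to bring TCP to target, tool y parallel to angle ydir (deg, mod 180)"""
    s=arm.sense(); h,m=head(s); p=np.array(s["position"] if pos is None else pos); h=h if hd is None else np.radians(hd)
    dr=0
    if ydir is not None:
        dr=(ydir-(np.degrees(h)-90)+90)%180-90
    d=(np.array(target)-p)/n; hh=h; out=[]
    for i in range(n):
        hm=hh+np.radians(dr/n)/2*0; c,sn=np.cos(hm),np.sin(hm)
        out.append((d[0]*c+d[1]*sn, d[0]*sn-d[1]*c, -d[2])); hh+=np.radians(dr/n)
    print("p",p.round(1),"xaxis",np.degrees(h).round(1),"tilt",np.degrees(np.arccos(-m[2,2])).round(2),"roll/row",round(-dr/n/6,2))
    for o in out if dr else out[:1]: print("  dx %.4f dy %.4f dz %.4f"%tuple(np.array(o)/1000))
def st():
    s=arm.sense(); h,_=head(s); print("t",round(s["t"],2),"p",s["position"].round(1),"xaxis",np.degrees(h).round(1),"F",s["force"].round(1),"w",round(s["gripper_width"],1),"g",round(s["grasp_force"],1))
E
python3 -c "
from h import *
plan((589,-256,200),-6,12)"
```

```text
p [ 169.3 -653.1  229.9] xaxis 14.5 tilt 0.06 roll/row -0.96
  dx 0.0422 dy -0.0232 dz 0.0025
  dx 0.0443 dy -0.0189 dz 0.0025
  dx 0.0460 dy -0.0143 dz 0.0025
  dx 0.0472 dy -0.0096 dz 0.0025
  dx 0.0479 dy -0.0048 dz 0.0025
  dx 0.0481 dy 0.0001 dz 0.0025
  dx 0.0479 dy 0.0049 dz 0.0025
  dx 0.0472 dy 0.0097 dz 0.0025
  dx 0.0459 dy 0.0144 dz 0.0025
  dx 0.0442 dy 0.0190 dz 0.0025
  dx 0.0421 dy 0.0233 dz 0.0025
  dx 0.0395 dy 0.0275 dz 0.0025
```

Emit:
{"fn": "step_arm", "kwargs": {
  "rows": [
    {"claw": 0.3, "dx": 0.042, "dy": -0.023, "dz": 0, "roll": -0.96},
    {"claw": 0.3, "dx": 0.044, "dy": -0.019, "dz": 0, "roll": -0.96},
    {"claw": 0.3, "dx": 0.046, "dy": -0.014, "dz": 0, "roll": -0.96},
    {"claw": 0.3, "dx": 0.047, "dy": -0.01, "dz": 0, "roll": -0.96},
    {"claw": 0.3, "dx": 0.048, "dy": -0.005, "dz": 0, "roll": -0.96},
    {"claw": 0.3, "dx": 0.048, "dy": 0, "dz": 0, "roll": -0.96},
    {"claw": 0.3, "dx": 0.048, "dy": 0.005, "dz": 0, "roll": -0.96},
    {"claw": 0.3, "dx": 0.047, "dy": 0.01, "dz": 0, "roll": -0.96},
    {"claw": 0.3, "dx": 0.046, "dy": 0.014, "dz": 0, "roll": -0.96},
    {"claw": 0.3, "dx": 0.044, "dy": 0.019, "dz": 0, "roll": -0.96}
  ]
}}

```text
t: 1.35
position: [519.8, -322.4, 230.3]
eef_rot: [-0.0, 0.807, 0.59, -0.0]
force: [-0.1, -1.1, -0.6]
gripper_width: 28.3
grasp_force: 0.0
```

```bash
python3 -c "
from h import *
plan((589,-256,130),-6,5);st()"
```

```text
p [ 519.8 -322.4  230.3] xaxis 72.3 tilt 0.02 roll/row -0.39
  dx 0.0169 dy 0.0092 dz 0.0201
  dx 0.0165 dy 0.0098 dz 0.0201
  dx 0.0161 dy 0.0105 dz 0.0201
  dx 0.0156 dy 0.0111 dz 0.0201
  dx 0.0151 dy 0.0118 dz 0.0201
t 1.35 p [ 519.8 -322.4  230.3] xaxis 72.3 F [-0.1 -1.1 -0.6] w 28.3 g 0.0
```

Emit:
{"fn": "step_arm", "kwargs": {
  "rows": [
    {"claw": 0.3, "dx": 0.017, "dy": 0.009, "dz": 0.02, "roll": -0.39},
    {"claw": 0.3, "dx": 0.0165, "dy": 0.01, "dz": 0.02, "roll": -0.39},
    {"claw": 0.3, "dx": 0.016, "dy": 0.0105, "dz": 0.02, "roll": -0.39},
    {"claw": 0.3, "dx": 0.0155, "dy": 0.011, "dz": 0.02, "roll": -0.39},
    {"claw": 0.3, "dx": 0.015, "dy": 0.012, "dz": 0.02, "roll": -0.39},
    {"claw": 0.3, "dz": 0.016},
    {"claw": 0.3, "dz": 0.016},
    {"claw": 0.3, "dz": 0.016},
    {"claw": 0.3, "dz": 0.016},
    {"claw": 0.0}
  ]
}}

```text
invalid input at $.rows[5]: expected keys claw, dx, dy, dz, roll
```

Emit:
{"fn": "step_arm", "kwargs": {
  "rows": [
    {"claw": 0.0},
    {"claw": 0.0},
    {"claw": 0, "dy": -0.008},
    {"claw": 0, "dy": -0.016},
    {"claw": 0, "dy": -0.02},
    {"claw": 0, "dy": -0.02},
    {"claw": 0, "dy": -0.02},
    {"claw": 0, "dy": -0.02},
    {"claw": 0, "dy": -0.02},
    {"claw": 0, "dy": -0.015}
  ]
}}

```text
invalid input at $.rows[0]: expected keys claw, dx, dy, dz, roll
```

```bash
python3 -c "
from h import *
st()"
```

```text
t 1.35 p [ 519.8 -322.4  230.3] xaxis 72.3 F [-0.1 -1.1 -0.6] w 28.3 g 0.0
```

Emit:
{"fn": "step_arm", "kwargs": {
  "rows": [
    {"claw": 0.3, "dx": 0.017, "dy": 0.009, "dz": 0.02, "roll": -0.39},
    {"claw": 0.3, "dx": 0.0165, "dy": 0.01, "dz": 0.02, "roll": -0.39},
    {"claw": 0.3, "dx": 0.016, "dy": 0.0105, "dz": 0.02, "roll": -0.39},
    {"claw": 0.3, "dx": 0.0155, "dy": 0.011, "dz": 0.02, "roll": -0.39},
    {"claw": 0.3, "dx": 0.015, "dy": 0.012, "dz": 0.02, "roll": -0.39},
    {"claw": 0.3, "dx": 0, "dy": 0, "dz": 0.016, "roll": 0},
    {"claw": 0.3, "dx": 0, "dy": 0, "dz": 0.016, "roll": 0},
    {"claw": 0.3, "dx": 0, "dy": 0, "dz": 0.016, "roll": 0},
    {"claw": 0.3, "dx": 0, "dy": 0, "dz": 0.016, "roll": 0},
    {"claw": 0.0, "dx": 0, "dy": 0, "dz": 0, "roll": 0}
  ]
}}

```text
t: 2.6
position: [587.7, -257.6, 65.1]
eef_rot: [-0.001, 0.744, 0.668, -0.0]
force: [-0.1, -1.0, 0.7]
gripper_width: 21.4
grasp_force: 0.0
```

```bash
python3 -c "
from h import *
st()"
```

```text
t 2.6 p [ 587.7 -257.6   65.1] xaxis 83.8 F [-0.1 -1.   0.7] w 21.4 g 0.0
```

Emit:
{"fn": "step_arm", "kwargs": {
  "rows": [
    {"claw": 0, "dx": 0, "dy": 0, "dz": 0, "roll": 0},
    {"claw": 0, "dx": 0, "dy": 0, "dz": 0, "roll": 0},
    {"claw": 0, "dx": 0, "dy": -0.01, "dz": 0, "roll": 0},
    {"claw": 0, "dx": 0, "dy": -0.02, "dz": 0, "roll": 0},
    {"claw": 0, "dx": 0, "dy": -0.022, "dz": 0, "roll": 0},
    {"claw": 0, "dx": 0, "dy": -0.022, "dz": 0, "roll": 0},
    {"claw": 0, "dx": 0, "dy": -0.022, "dz": 0, "roll": 0},
    {"claw": 0, "dx": 0, "dy": -0.022, "dz": 0, "roll": 0},
    {"claw": 0, "dx": 0, "dy": -0.017, "dz": 0, "roll": 0},
    {"claw": 0, "dx": 0, "dy": -0.01, "dz": 0, "roll": 0}
  ]
}}

```text
t: 3.85
position: [443.6, -242.5, 66.9]
eef_rot: [0.0, 0.744, 0.668, -0.0]
force: [0.5, -4.7, -1.4]
gripper_width: 10.2
grasp_force: 30.0
```

```bash
python3 -c "
from h import *
st()
cv2.imwrite('pics/top1.png',optics.camera('top')[:,:,::-1][100:310,120:450])"
```

```text
t 3.85 p [ 443.6 -242.5   66.9] xaxis 83.8 F [ 0.5 -4.7 -1.4] w 10.2 g 30.0
```

View pics/top1.png

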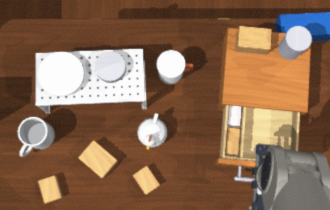

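The drawer is about 150 mm open and its bay is visible at crop (265,135). The bystanders are where they were. Next I'll release the handle, rise and go to the tray.

```bash
python3 -c "
from h import *
u=np.array([np.cos(.86),np.sin(.86)]); a=np.array([509.5,214.5])+30*u; print(a)
plan((a[0],a[1],150),np.degrees(.86)-90,12,pos=(443.6,-242.5,190))"
```

```text
[529.07312404 237.23527689]
p [ 443.6 -242.5  190. ] xaxis 83.8 tilt 0.04 roll/row 0.48
  dx 0.0405 dy 0.0028 dz 0.0033
  dx 0.0406 dy 0.0007 dz 0.0033
  dx 0.0406 dy -0.0013 dz 0.0033
  dx 0.0405 dy -0.0034 dz 0.0033
  dx 0.0402 dy -0.0054 dz 0.0033
  dx 0.0399 dy -0.0074 dz 0.0033
  dx 0.0395 dy -0.0094 dz 0.0033
  dx 0.0390 dy -0.0114 dz 0.0033
  dx 0.0384 dy -0.0133 dz 0.0033
  dx 0.0377 dy -0.0152 dz 0.0033
  dx 0.0368 dy -0.0171 dz 0.0033
  dx 0.0359 dy -0.0189 dz 0.0033
```

Emit:
{"fn": "step_arm", "kwargs": {
  "rows": [
    {"claw": 0.3, "dx": 0, "dy": 0, "dz": 0, "roll": 0},
    {"claw": 0.3, "dx": 0, "dy": 0, "dz": 0, "roll": 0},
    {"claw": 0.3, "dx": 0, "dy": 0, "dz": -0.01, "roll": 0},
    {"claw": 0.3, "dx": 0, "dy": 0, "dz": -0.03, "roll": 0},
    {"claw": 0.3, "dx": 0, "dy": 0, "dz": -0.04, "roll": 0},
    {"claw": 1, "dx": 0, "dy": 0, "dz": -0.043, "roll": 0},
    {"claw": 1, "dx": 0.02, "dy": 0, "dz": 0, "roll": 0.97},
    {"claw": 1, "dx": 0.035, "dy": 0, "dz": 0, "roll": 0.97},
    {"claw": 1, "dx": 0.04, "dy": 0, "dz": 0, "roll": 0.97},
    {"claw": 1, "dx": 0.04, "dy": 0, "dz": 0, "roll": 0.97}
  ]
}}

```text
t: 5.15
position: [482.4, -111.8, 190.3]
eef_rot: [0.0, 0.864, 0.503, 0.0]
force: [0.7, -0.1, 0.5]
gripper_width: 75.0
grasp_force: 0.0
```

```bash
python3 -c "
from h import *
st();plan((529,237,150),np.degrees(.86)-90,8)"
```

```text
t 5.15 p [ 482.4 -111.8  190.3] xaxis 60.4 F [ 0.7 -0.1  0.5] w 75.0 g 0.0
p [ 482.4 -111.8  190.3] xaxis 60.4 tilt 0.04 roll/row 0.23
  dx 0.0408 dy -0.0165 dz 0.0050
  dx 0.0404 dy -0.0175 dz 0.0050
  dx 0.0399 dy -0.0184 dz 0.0050
  dx 0.0395 dy -0.0194 dz 0.0050
  dx 0.0390 dy -0.0204 dz 0.0050
  dx 0.0385 dy -0.0213 dz 0.0050
  dx 0.0380 dy -0.0222 dz 0.0050
  dx 0.0374 dy -0.0231 dz 0.0050
```

Emit:
{"fn": "step_arm", "kwargs": {
  "rows": [
    {"claw": 1, "dx": 0.041, "dy": -0.0165, "dz": 0.005, "roll": 0.23},
    {"claw": 1, "dx": 0.0405, "dy": -0.0175, "dz": 0.005, "roll": 0.23},
    {"claw": 1, "dx": 0.04, "dy": -0.0185, "dz": 0.005, "roll": 0.23},
    {"claw": 1, "dx": 0.0395, "dy": -0.0195, "dz": 0.005, "roll": 0.23},
    {"claw": 1, "dx": 0.039, "dy": -0.0205, "dz": 0.005, "roll": 0.23},
    {"claw": 1, "dx": 0.0385, "dy": -0.0215, "dz": 0.005, "roll": 0.23},
    {"claw": 1, "dx": 0.038, "dy": -0.022, "dz": 0.005, "roll": 0.23},
    {"claw": 1, "dx": 0.0375, "dy": -0.023, "dz": 0.005, "roll": 0.23},
    {"claw": 1, "dx": 0, "dy": 0, "dz": 0, "roll": 0},
    {"claw": 1, "dx": 0, "dy": 0, "dz": 0, "roll": 0}
  ]
}}

```text
t: 6.4
position: [527.4, 236.3, 149.7]
eef_rot: [0.0, 0.908, 0.419, -0.0]
force: [-0.7, 0.5, 0.1]
gripper_width: 94.1
grasp_force: 0.0
```

```bash
python3 -c "
from h import *
st();c=wcam();im=optics.camera('wrist')[:,:,::-1].copy()
P=box(509.5,214.5,.86,90,66,0,36);q=np.round(proj(c,P)).astype(int);cv2.polylines(im,[q[:4],q[4:]],True,(0,255,0),1)
cv2.imwrite('pics/w1.png',im);plan((529,237,28),np.degrees(.86)-90,6)"
```

```text
t 6.4 p [527.4 236.3 149.7] xaxis 49.6 F [-0.7  0.5  0.1] w 94.1 g 0.0
p [527.6 235.6 149.8] xaxis 49.5 tilt 0.02 roll/row 0.01
  dx 0.0003 dy 0.0000 dz 0.0203
  dx 0.0003 dy 0.0000 dz 0.0203
  dx 0.0003 dy 0.0000 dz 0.0203
  dx 0.0003 dy 0.0000 dz 0.0203
  dx 0.0003 dy 0.0000 dz 0.0203
  dx 0.0003 dy 0.0000 dz 0.0203
```

View pics/w1.png

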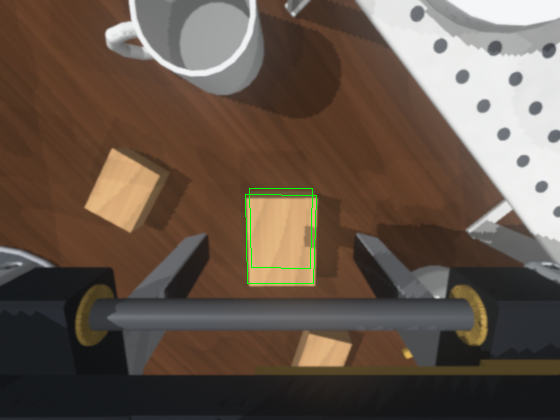

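The tray fit matches in the wrist view, with its top face at (247–316, 197–284) centred between the fingers. Next I'll descend and grip near the +u end.

Emit:
{"fn": "step_arm", "kwargs": {
  "rows": [
    {"claw": 1, "dx": 0, "dy": 0, "dz": 0.02, "roll": 0},
    {"claw": 1, "dx": 0.001, "dy": 0, "dz": 0.025, "roll": 0},
    {"claw": 1, "dx": 0.001, "dy": 0, "dz": 0.025, "roll": 0},
    {"claw": 1, "dx": 0, "dy": 0, "dz": 0.025, "roll": 0},
    {"claw": 1, "dx": 0, "dy": 0, "dz": 0.017, "roll": 0},
    {"claw": 1, "dx": 0, "dy": 0, "dz": 0.01, "roll": 0},
    {"claw": 0, "dx": 0, "dy": 0, "dz": 0, "roll": 0},
    {"claw": 0, "dx": 0, "dy": 0, "dz": 0, "roll": 0},
    {"claw": 0, "dx": 0, "dy": 0, "dz": 0, "roll": 0},
    {"claw": 0, "dx": 0, "dy": 0, "dz": 0, "roll": 0}
  ]
}}

```text
t: 7.7
position: [529.2, 238.0, 28.2]
eef_rot: [0.0, 0.908, 0.419, 0.001]
force: [-0.6, -1.8, 6.5]
gripper_width: 66.0
grasp_force: 30.0
```

Emit:
{"fn": "step_arm", "kwargs": {
  "rows": [
    {"claw": 0, "dx": 0, "dy": 0, "dz": -0.01, "roll": 0},
    {"claw": 0, "dx": 0, "dy": 0, "dz": -0.02, "roll": 0},
    {"claw": 0, "dx": 0, "dy": 0, "dz": -0.03, "roll": 0},
    {"claw": 0, "dx": 0, "dy": 0, "dz": -0.03, "roll": 0},
    {"claw": 0, "dx": 0, "dy": 0, "dz": -0.03, "roll": 0},
    {"claw": 0, "dx": 0, "dy": 0, "dz": -0.02, "roll": 0},
    {"claw": 0, "dx": 0, "dy": 0, "dz": 0, "roll": 0},
    {"claw": 0, "dx": 0, "dy": 0, "dz": 0, "roll": 0},
    {"claw": 0, "dx": 0, "dy": 0, "dz": 0, "roll": 0},
    {"claw": 0, "dx": 0, "dy": 0, "dz": 0, "roll": 0}
  ]
}}

```text
t: 8.95
position: [528.4, 237.8, 166.7]
eef_rot: [-0.0, 0.908, 0.419, -0.001]
force: [-0.5, 0.5, -1.9]
gripper_width: 65.8
grasp_force: 30.0
```

```bash
python3 -c "
from h import *
st();print(arm.sense()['wrist_torque'])
a=optics.camera('wrist')[:,:,::-1][100:420,140:420];b=optics.camera('side')[:,:,::-1][200:360,240:400]
cv2.imwrite('pics/w2.png',np.hstack([a,cv2.resize(b,(320,320),interpolation=cv2.INTER_CUBIC)]))"
```

```text
t 8.95 p [528.4 237.8 166.7] xaxis 49.5 F [-0.5  0.5 -1.9] w 65.8 g 30.0
[-0.06187742 -0.07403367 -0.00326744]
```

View pics/w2.png

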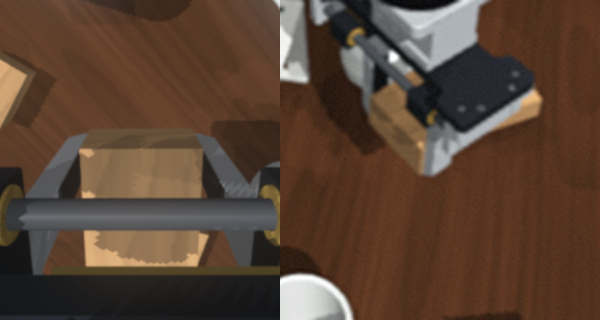

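The wrist and side views show the tray still level in the grip, so pad friction holds it and it won't swing by itself. I'll turn it about the pads by lowering it over the cabinet's top side edge. First I'll regrip about 8 mm nearer the middle.

Emit:
{"fn": "step_arm", "kwargs": {
  "rows": [
    {"claw": 0, "dx": 0, "dy": 0, "dz": 0.03, "roll": 0},
    {"claw": 0, "dx": 0, "dy": 0, "dz": 0.035, "roll": 0},
    {"claw": 0, "dx": 0, "dy": 0, "dz": 0.035, "roll": 0},
    {"claw": 0, "dx": 0, "dy": 0, "dz": 0.025, "roll": 0},
    {"claw": 0, "dx": 0, "dy": 0, "dz": 0.013, "roll": 0},
    {"claw": 0.85, "dx": 0, "dy": 0, "dz": 0, "roll": 0},
    {"claw": 0.85, "dx": 0, "dy": 0, "dz": 0, "roll": 0},
    {"claw": 0.85, "dx": -0.008, "dy": 0, "dz": 0, "roll": 0},
    {"claw": 0, "dx": 0, "dy": 0, "dz": 0, "roll": 0},
    {"claw": 0, "dx": 0, "dy": 0, "dz": 0, "roll": 0}
  ]
}}

```text
t: 10.3
position: [523.8, 231.7, 30.0]
eef_rot: [0.0, 0.908, 0.419, 0.0]
force: [-1.3, -1.8, 7.2]
gripper_width: 65.9
grasp_force: 30.0
```

```bash
python3 -c "
from h import *
st();p=arm.sense()['position'];plan((560,110,190),83.9-90,5,pos=(p[0],p[1],190));plan((703,-95,180),None,7,pos=(560,110,190),hd=83.9)"
```

```text
t 10.3 p [523.8 231.7  30. ] xaxis 49.5 F [-1.3 -1.8  7.2] w 65.9 g 30.0
p [523.8 231.7 190. ] xaxis 49.5 tilt 0.03 roll/row -1.15
  dx -0.0138 dy 0.0213 dz -0.0000
  dx -0.0163 dy 0.0195 dz -0.0000
  dx -0.0185 dy 0.0174 dz -0.0000
  dx -0.0204 dy 0.0151 dz -0.0000
  dx -0.0221 dy 0.0125 dz -0.0000
p [560 110 190] xaxis 83.9 tilt 0.03 roll/row 0.0
  dx -0.0269 dy 0.0234 dz 0.0014
```

Emit:
{"fn": "step_arm", "kwargs": {
  "rows": [
    {"claw": 0, "dx": 0, "dy": 0, "dz": -0.03, "roll": 0},
    {"claw": 0, "dx": 0, "dy": 0, "dz": -0.045, "roll": 0},
    {"claw": 0, "dx": 0, "dy": 0, "dz": -0.045, "roll": 0},
    {"claw": 0, "dx": 0, "dy": 0, "dz": -0.04, "roll": 0},
    {"claw": 0, "dx": -0.0115, "dy": 0.018, "dz": 0, "roll": -0.96},
    {"claw": 0, "dx": -0.013, "dy": 0.0165, "dz": 0, "roll": -0.96},
    {"claw": 0, "dx": -0.015, "dy": 0.015, "dz": 0, "roll": -0.96},
    {"claw": 0, "dx": -0.0165, "dy": 0.013, "dz": 0, "roll": -0.96},
    {"claw": 0, "dx": -0.018, "dy": 0.0115, "dz": 0, "roll": -0.96},
    {"claw": 0, "dx": -0.019, "dy": 0.01, "dz": 0, "roll": -0.96}
  ]
}}

```text
t: 11.55
position: [558.8, 108.7, 189.5]
eef_rot: [-0.0, 0.742, 0.671, -0.0]
force: [-0.6, 0.3, -1.6]
gripper_width: 66.0
grasp_force: 30.0
```

Emit:
{"fn": "step_arm", "kwargs": {
  "rows": [
    {"claw": 0, "dx": -0.027, "dy": 0.0235, "dz": 0, "roll": 0},
    {"claw": 0, "dx": -0.027, "dy": 0.0235, "dz": 0, "roll": 0},
    {"claw": 0, "dx": -0.027, "dy": 0.0235, "dz": 0, "roll": 0},
    {"claw": 0, "dx": -0.027, "dy": 0.0235, "dz": 0, "roll": 0},
    {"claw": 0, "dx": -0.027, "dy": 0.0235, "dz": 0, "roll": 0},
    {"claw": 0, "dx": -0.027, "dy": 0.0235, "dz": 0, "roll": 0},
    {"claw": 0, "dx": -0.02, "dy": 0.018, "dz": 0, "roll": 0},
    {"claw": 0, "dx": 0, "dy": 0, "dz": 0, "roll": 0},
    {"claw": 0, "dx": 0, "dy": 0, "dz": 0, "roll": 0},
    {"claw": 0, "dx": 0, "dy": 0, "dz": 0, "roll": 0}
  ]
}}

```text
t: 12.8
position: [697.8, -87.0, 189.6]
eef_rot: [-0.0, 0.742, 0.67, 0.0]
force: [0.2, -0.1, -1.4]
gripper_width: 65.6
grasp_force: 30.0
```

```bash
python3 -c "
from h import *
st()
c=wcam();im=optics.camera('wrist')[:,:,::-1].copy()
# side edge of cabinet predicted
e=[(657,-143.1,100),(879,-166.5,100)];print(proj(c,e).round())
cv2.imwrite('pics/w3.png',im)
p=arm.sense()['position'];yl=-143.1-(p[0]-657)*23.4/222;print('dist to edge',(p[1]-yl)*np.cos(.106))
P=R.from_euler('z',0).as_matrix()
"
```

```text
t 12.8 p [697.8 -87.  189.6] xaxis 84.2 F [ 0.2 -0.1 -1.4] w 65.6 g 30.0
[[242. 282.]
 [488. 283.]]
dist to edge 59.93962924915724
```

View pics/w3.png

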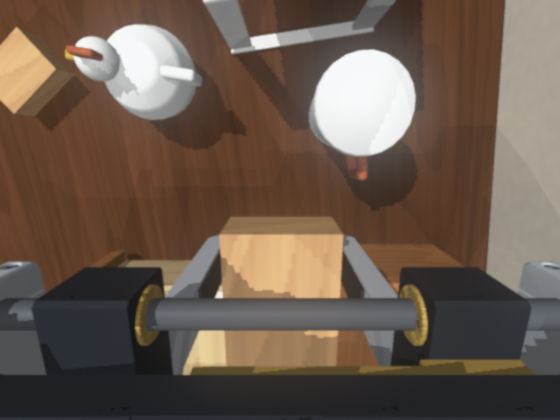

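The lidded mug is at (362,110), with its handle tip at (360,177) pointing towards me. The cabinet's side face is at rows 245–282, right of the finger. I'll check the clearance to that handle.

```bash
python3 -c "
from h import *
c=wcam()
for z in (30,60,80): print(z,unproj(c,[(360,179),(350,160),(370,160),(363,60)],z).round(0).tolist())
print(unproj(c,[(125,262),(180,262)],78).round(), proj(c,[(657,-143,0),(879,-166,0)]).round())
plan((703,-148-.0+45-4,140),None,4)"
```

```text
30 [[785.0, -72.0, 30.0], [776.0, -50.0, 30.0], [797.0, -53.0, 30.0], [793.0, 45.0, 30.0]]
60 [[778.0, -67.0, 60.0], [769.0, -47.0, 60.0], [788.0, -49.0, 60.0], [784.0, 39.0, 60.0]]
80 [[772.0, -63.0, 80.0], [764.0, -45.0, 80.0], [782.0, -47.0, 80.0], [779.0, 35.0, 80.0]]
[[ 542. -122.   78.]
 [ 596. -127.   78.]] [[252. 243.]
 [432. 243.]]
p [697.9 -87.1 189.7] xaxis 84.1 tilt 0.01 roll/row 0.0
  dx -0.0048 dy 0.0018 dz 0.0124
```

Emit:
{"fn": "step_arm", "kwargs": {
  "rows": [
    {"claw": 0, "dx": -0.01, "dy": 0.0025, "dz": 0.02, "roll": 0},
    {"claw": 0, "dx": -0.01, "dy": 0.0025, "dz": 0.02, "roll": 0},
    {"claw": 0, "dx": 0, "dy": 0, "dz": 0.015, "roll": 0},
    {"claw": 0, "dx": 0, "dy": 0, "dz": 0.005, "roll": 0},
    {"claw": 0, "dx": 0.002, "dy": 0, "dz": 0.005, "roll": 0},
    {"claw": 0, "dx": 0.0023, "dy": 0, "dz": 0.006, "roll": 0},
    {"claw": 0, "dx": 0.001, "dy": 0, "dz": 0.006, "roll": 0},
    {"claw": 0, "dx": 0.0003, "dy": 0, "dz": 0.006, "roll": 0},
    {"claw": 0, "dx": -0.0008, "dy": 0, "dz": 0.006, "roll": 0},
    {"claw": 0, "dx": -0.001, "dy": 0, "dz": 0.006, "roll": 0}
  ]
}}

```text
t: 14.1
position: [701.6, -102.9, 95.1]
eef_rot: [-0.0, 0.742, 0.67, 0.001]
force: [-5.8, 5.1, 9.3]
gripper_width: 65.9
grasp_force: 30.0
```

```bash
python3 -c "
from h import *
st();print(arm.sense()['wrist_torque'].round(2))
cv2.imwrite('pics/s4.png',np.hstack([optics.camera('wrist')[:,:,::-1][150:420,140:420],cv2.resize(optics.camera('side')[:,:,::-1][90:225,170:310],(280,270))]))"
```

```text
t 14.1 p [ 701.6 -102.9   95.1] xaxis 84.1 F [-5.8  5.1  9.3] w 65.9 g 30.0
[ 0.62  1.15 -0.3 ]
```

View pics/s4.png

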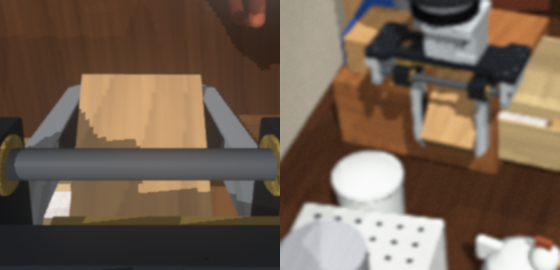

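The side view shows the tray nose-down over the cabinet edge, with its floor facing the camera, so the rotation is working. I'll continue to vertical.

Emit:
{"fn": "step_arm", "kwargs": {
  "rows": [
    {"claw": 0, "dx": -0.0025, "dy": 0, "dz": 0.0055, "roll": 0},
    {"claw": 0, "dx": -0.003, "dy": 0, "dz": 0.0055, "roll": 0},
    {"claw": 0, "dx": -0.0035, "dy": 0, "dz": 0.005, "roll": 0},
    {"claw": 0, "dx": -0.004, "dy": 0, "dz": 0.0045, "roll": 0},
    {"claw": 0, "dx": -0.0045, "dy": 0, "dz": 0.004, "roll": 0},
    {"claw": 0, "dx": -0.005, "dy": 0, "dz": 0.003, "roll": 0},
    {"claw": 0, "dx": -0.002, "dy": 0, "dz": 0.001, "roll": 0},
    {"claw": 0, "dx": -0.0015, "dy": 0, "dz": 0.001, "roll": 0},
    {"claw": 0, "dx": 0, "dy": 0, "dz": 0, "roll": 0},
    {"claw": 0, "dx": 0, "dy": 0, "dz": 0, "roll": 0}
  ]
}}

```text
t: 15.45
position: [699.3, -125.3, 66.0]
eef_rot: [-0.001, 0.741, 0.671, 0.002]
force: [-6.3, 17.6, 11.6]
gripper_width: 65.8
grasp_force: 30.0
```

```bash
python3 -c "
from h import *
st();print(arm.sense()['wrist_torque'].round(2))
c=wcam();im=optics.camera('wrist')[:,:,::-1].copy();cv2.imwrite('pics/w5.png',im)
for col in (260,280,300):
  v=im[150:300:4,col].astype(int);print(col,[tuple(x) for x in v[:,::-1].tolist()])
"
```

```text
t 15.45 p [ 699.3 -125.3   66. ] xaxis 84.3 F [-6.3 17.6 11.6] w 65.8 g 30.0
[ 3.09  1.12 -0.29]
260 [(97, 64, 41), (98, 65, 43), (98, 65, 43), (99, 65, 43), (99, 66, 44), (101, 67, 44), (101, 68, 46), (102, 69, 46), (103, 69, 47), (104, 70, 47), (105, 71, 48), (106, 72, 49), (107, 73, 49), (106, 73, 49), (191, 151, 107), (193, 152, 108), (194, 154, 110), (197, 155, 110), (198, 157, 111), (199, 158, 112), (200, 158, 113), (201, 159, 114), (202, 161, 114), (202, 161, 114), (202, 161, 114), (203, 161, 115), (204, 162, 115), (204, 162, 115), (204, 162, 116), (204, 162, 115), (204, 162, 115), (204, 161, 116), (204, 162, 116), (204, 162, 116), (204, 163, 116), (201, 160, 114), (199, 158, 114), (122, 102, 84)]
280 [(100, 66, 43), (100, 66, 44), (100, 66, 44), (100, 67, 46), (100, 68, 46), (101, 68, 46), (103, 69, 47), (103, 69, 46), (104, 70, 47), (105, 71, 48), (105, 72, 48), (106, 72, 49), (106, 73, 49), (106, 74, 50), (200, 159, 113), (201, 160, 113), (203, 160, 113), (204, 161, 114), (204, 161, 114), (204, 162, 115), (205, 162, 115), (206, 163, 116), (206, 163, 116), (206, 163, 116), (
[... 154 characters left out ...]
95, 154, 110), (195, 154, 111), (196, 155, 112), (196, 156, 112), (121, 102, 84)]
300 [(103, 68, 46), (104, 68, 46), (100, 66, 44), (99, 66, 44), (100, 66, 44), (99, 65, 44), (98, 65, 43), (100, 67, 44), (101, 67, 44), (102, 68, 46), (102, 69, 46), (103, 70, 47), (104, 71, 47), (106, 73, 49), (190, 150, 106), (196, 154, 110), (196, 155, 110), (197, 155, 111), (197, 156, 111), (198, 157, 111), (198, 156, 112), (199, 158, 112), (199, 158, 112), (199, 158, 112), (200, 159, 113), (201, 158, 113), (200, 158, 113), (200, 158, 113), (200, 158, 113), (201, 159, 113), (199, 158, 113), (199, 158, 113), (199, 158, 113), (199, 158, 113), (199, 157, 113), (198, 157, 113), (198, 157, 112), (122, 102, 84)]
```

```bash
python3 - <<'E'
from h import *
p=optics.camera_params("wrist");T=np.linalg.inv(p["T_tool_cam"]);K=p["intrinsics"]
def row(x,y,z):
    q=K@(T@[x,y,z,1])[:3]; return (q/q[2])[:2]
for a in (20,23,26):
  for th in (45,60,70,80,90,100):
    t=np.radians(th);c,s=np.cos(t),np.sin(t)
    f=row(23*0+a*c+14*s,33,8+a*s-14*c); g=row(a*c+14*s,-33,8+a*s-14*c)
    b=row(-(90-a)*c+14*s,0,8-(90-a)*s-14*c)
    print(a,th,f.round(),(f[0]-g[0]).round(), b.round())
im=cv2.imread('pics/w5.png')
for r in (206,212,220,240,260): 
  m=(im[r,:,2].astype(int)>150)&(im[r,:,2]-im[r,:,0].astype(int)>60); i=np.nonzero(m)[0]; print(r,i.min(),i.max(),len(i))
for c in (250,280,310):
  m=(im[:,c,2].astype(int)>150); i=np.nonzero(m)[0]; print(c,i.min(),i.max())
E
```

```text
20 45 [337. 215.] 113.0 [280. 398.]
20 60 [335. 215.] 109.0 [280. 381.]
20 70 [333. 217.] 107.0 [279. 360.]
20 80 [332. 220.] 104.0 [279. 332.]
20 90 [331. 224.] 103.0 [279. 299.]
20 100 [331. 228.] 101.0 [279. 262.]
23 45 [336. 210.] 112.0 [280. 390.]
23 60 [334. 212.] 108.0 [280. 373.]
23 70 [333. 214.] 105.0 [279. 353.]
23 80 [332. 218.] 103.0 [279. 326.]
23 90 [331. 222.] 101.0 [279. 294.]
23 100 [330. 227.] 99.0 [279. 260.]
26 45 [336. 206.] 111.0 [280. 382.]
26 60 [333. 208.] 106.0 [280. 365.]
26 70 [332. 212.] 104.0 [279. 345.]
26 80 [331. 216.] 101.0 [279. 319.]
26 90 [330. 221.] 99.0 [279. 290.]
26 100 [329. 227.] 98.0 [279. 258.]
206 222 340 119
212 220 342 123
220 217 344 128
240 212 349 138
260 207 355 149
250 205 353
280 205 350
310 205 347
```

```bash
cat > face.py <<'E'
from h import *
def face(im,r0,r1,w=66.0):
    p=optics.camera_params("wrist");K=p["intrinsics"];T=p["T_tool_cam"];out=[]
    for r in range(r0,r1,3):
        m=(im[r,:,2].astype(int)>150)&(im[r,:,2]-im[r,:,0].astype(int)>60); i=np.nonzero(m)[0]
        d=K[0,0]*w/(i.max()-i.min()+1); X=T@[((i.max()+i.min())/2-K[0,2])/K[0,0]*d,(r-K[1,2])/K[1,1]*d,d,1]; out.append(X[[0,2]])
    o=np.array(out); d=np.linalg.svd(o-o.mean(0))[2][0]; 
    if d[1]<0:d=-d
    th=np.arctan2(d[1],d[0]); n=np.array([np.sin(th),-np.cos(th)])
    print("theta",np.degrees(th).round(1),"face-pivot dist",((o.mean(0)-[0,8])@n).round(1),"A end along",((o[0]-[0,8])@d).round(1),"pts",o[0].round(1),o[-1].round(1))
E
python3 -c "
from face import *
im=cv2.imread('pics/w5.png')
face(im,207,280);face(im,207,250)
import os
"
```

```text
theta 66.1 face-pivot dist 30.1 A end along 8.7 pts [30.8  3.9] [ 10.9 -41.8]
theta 66.5 face-pivot dist 30.1 A end along 8.5 pts [30.8  3.9] [ 18. -26.]
```

Emit:
{"fn": "step_arm", "kwargs": {
  "rows": [
    {"claw": 0, "dx": 0.012, "dy": 0, "dz": 0, "roll": 0},
    {"claw": 0, "dx": 0.014, "dy": 0, "dz": 0, "roll": 0},
    {"claw": 0, "dx": 0, "dy": 0, "dz": 0.012, "roll": 0},
    {"claw": 0, "dx": 0, "dy": 0, "dz": 0.012, "roll": 0},
    {"claw": 0, "dx": -0.008, "dy": 0, "dz": 0, "roll": 0},
    {"claw": 0, "dx": -0.008, "dy": 0, "dz": 0, "roll": 0},
    {"claw": 0, "dx": -0.006, "dy": 0, "dz": 0, "roll": 0},
    {"claw": 0, "dx": -0.006, "dy": 0, "dz": 0, "roll": 0},
    {"claw": 0, "dx": -0.004, "dy": 0, "dz": 0, "roll": 0},
    {"claw": 0, "dx": 0, "dy": 0, "dz": 0, "roll": 0}
  ]
}}

```text
t: 16.75
position: [698.2, -133.8, 40.6]
eef_rot: [-0.001, 0.742, 0.67, 0.001]
force: [2.0, 15.4, -7.7]
gripper_width: 65.7
grasp_force: 30.0
```

```bash
python3 -c "
from face import *
st();im=optics.camera('wrist')[:,:,::-1].copy();cv2.imwrite('pics/w6.png',im)
for c in (250,280,310):
  m=(im[:,c,2].astype(int)>150); i=np.nonzero(m)[0]; print(c,i.min(),i.max())
i=np.nonzero(im[:,280,2]>150)[0].min()
face(im,i+2,280);face(im,i+2,250)
"
```

```text
t 16.75 p [ 698.2 -133.8   40.6] xaxis 84.2 F [ 2.  15.4 -7.7] w 65.7 g 30.0
250 190 365
280 189 370
310 190 367
theta 95.1 face-pivot dist 29.2 A end along 0.0 pts [38.3 11.5] [ 41.2 -99.9]
theta 77.0 face-pivot dist 36.9 A end along 12.0 pts [38.3 11.5] [ 25.8 -44.8]
```

```bash
python3 -c "
from face import *
im=cv2.imread('pics/w6.png')
for r in range(185,320,8):
  m=(im[r,:,2].astype(int)>150)&(im[r,:,2]-im[r,:,0].astype(int)>60); i=np.nonzero(m)[0]; print(r,(i.min(),i.max(),len(i)) if len(i) else None,end=' ')
print()
face(im,192,225);face(im,192,240);face(im,192,260)
"
```

```text
185 None 193 (np.int64(222), np.int64(339), 118) 201 (np.int64(218), np.int64(343), 126) 209 (np.int64(215), np.int64(347), 133) 217 (np.int64(211), np.int64(350), 140) 225 (np.int64(207), np.int64(353), 147) 233 (np.int64(204), np.int64(357), 154) 241 (np.int64(200), np.int64(361), 162) 249 (np.int64(197), np.int64(364), 168) 257 (np.int64(193), np.int64(432), 230) 265 (np.int64(191), np.int64(522), 323) 273 (np.int64(187), np.int64(520), 233) 281 (np.int64(202), np.int64(518), 195) 289 (np.int64(46), np.int64(417), 208) 297 (np.int64(204), np.int64(421), 190) 305 (np.int64(416), np.int64(424), 8) 313 (np.int64(419), np.int64(426), 8) 
theta 76.6 face-pivot dist 37.0 A end along 9.4 pts [38.3  8.5] [ 30.3 -23.9]
theta 76.9 face-pivot dist 36.9 A end along 9.2 pts [38.3  8.5] [ 27.6 -36.8]
theta 88.0 face-pivot dist 32.5 A end along 1.9 pts [38.3  8.5] [  45.9 -101. ]
```

Emit:
{"fn": "step_arm", "kwargs": {
  "rows": [
    {"claw": 0, "dx": 0.012, "dy": 0, "dz": 0, "roll": 0},
    {"claw": 0, "dx": 0.012, "dy": 0, "dz": 0, "roll": 0},
    {"claw": 0, "dx": 0.001, "dy": 0, "dz": 0.008, "roll": 0},
    {"claw": 0, "dx": 0, "dy": 0, "dz": 0.004, "roll": 0},
    {"claw": 0, "dx": 0, "dy": 0, "dz": 0.002, "roll": 0},
    {"claw": 0, "dx": 0, "dy": 0, "dz": 0, "roll": 0},
    {"claw": 0.72, "dx": 0, "dy": 0, "dz": 0, "roll": 0},
    {"claw": 0.72, "dx": 0, "dy": 0, "dz": 0, "roll": 0},
    {"claw": 0.72, "dx": 0, "dy": 0, "dz": 0, "roll": 0},
    {"claw": 0.72, "dx": 0, "dy": 0, "dz": 0, "roll": 0}
  ]
}}

```text
t: 18.05
position: [700.8, -111.6, 27.1]
eef_rot: [0.0, 0.743, 0.67, 0.0]
force: [-0.1, 0.5, 0.4]
gripper_width: 67.5
grasp_force: 0.0
```

```bash
python3 -c "
from face import *
st();im=optics.camera('wrist')[:,:,::-1].copy();cv2.imwrite('pics/w7.png',im)
for r in range(185,320,8):
  m=(im[r,:,2].astype(int)>150)&(im[r,:,2]-im[r,:,0].astype(int)>60); i=np.nonzero(m)[0]; print(r,(int(i.min()),int(i.max()),len(i)) if len(i) else None,end=' ')
print()
i=np.nonzero(im[:,280,2]>150)[0].min(); print(i)
face(im,i+3,i+40);face(im,i+3,i+55)
"
```

```text
t 18.05 p [ 700.8 -111.6   27.1] xaxis 84.1 F [-0.1  0.5  0.4] w 67.5 g 0.0
185 None 193 None 201 None 209 None 217 (338, 338, 1) 225 (272, 326, 55) 233 (238, 327, 90) 241 None 249 None 257 None 265 None 273 None 281 None 289 None 297 (421, 424, 4) 305 (424, 427, 4) 313 (426, 429, 4) 
54
theta 41.5 face-pivot dist 99.4 A end along 39.6 pts [ 95.4 -40.2] [ 81.9 -52.3]
theta 41.6 face-pivot dist 99.4 A end along 39.5 pts [ 95.4 -40.2] [ 77.  -56.7]
```

```bash
python3 -c "
import cv2,numpy as np
im=cv2.imread('pics/w7.png');h=cv2.resize(im,(80,42),interpolation=cv2.INTER_AREA).max(2)
for r in h[:34,:]: print(''.join(' .:-=+*#%@'[min(9,v//26)] for v in r))
"
```

```text
++++++=====::::::::::-------------:::::::::::::-++++++*%@@@@@@@@@@@@@@@@@@@@@@@@
++++++====-:::::::::::--------------:::::::::::=++++=++#@@@@@@@@@@@@@@@@@@@@@@@@
+++++====-::::::::::::---------------::::::::::+++++==+*%@@@@@@@@@@@@@@@@@@@@@@@
+++====--::::::::::::::----===---==-----::::::-++++====+*%@@@@@@@@@@@@@@@@@@@@@@
====--:::::::::::::::::::-=====--=====---------+++======+*#%@@@@@@@@@@@@@@@@@@@@
=-:::::::::::::::::::::::-*********************##*##+=====+#%@@@@@@@@@@@@@@@@@@@
=--::::::::::::::::::::::+%%%%%%%%%%%%%%%%%%%%%%%%%%#======+*%%@@@@@@@@@@@@@@@@@
===-:::::::::::::::::::--#%%%%%%%%%%%%%%%%%%%%%%%%%%%+=======+*#%@@@@@@@@@@@@@@@
====--::::::::::::::::--=%%%%%%%%%%%%%%%%%%%%%%%%%%%%*=========+*##%%%@@@@@@@%%%
====-=-::::::-:::::::--=*%%%%%%%%%%%%%%%%%%%%%%%%%%%%#=============++********+==
====-==---::::::::::---=#%%%%%%%%%%%%%%%%%%%%%%%%%%%%%+=====------====---====---
=====-=-------::::---==+%%%%%%%%%%%%%%%%%%%%%%%%%%%%%%+--===:::::-===---::-==---
=====-=-------=------==*%%%%%%%%%%%%%%%%%%%%%%%%%%%%%%*-:-==-::::-===-:::::-----
=====-==------=------===+++++++++++++++++++++++
[... 953 characters left out ...]
++=..::------------:.-++=---------------------------
-=+=--=-----::::::::::----=+++..:::::-----------..-++=----:::--::::--------=+++=
+=-----=--:............--=+++:..-:::::----------:..=+++--:............:---=+++++
--------............::.-=++=:..---:::::----------:.:++++-:--............:-=+++++
-----:.............:--:==---..:----:::::----------..-+++=-===.............-=====
::--:::::::::::::..-:::-------------------------------------*-.:::::::::::::----
:-==:::::::::::::..-:-=======================================+.:::::::::::::-===
:::-:::::::::::::::-::--------------------------------------=+.:::::::::::::=---
-----:::::::::::::.=-:..----+-------------===========+=+=.-++=.::::::::::::-==--
```

```bash
python3 -c "
from h import *
a=cv2.imread('pics/w7.png').astype(int);im=optics.camera('wrist')[:,:,::-1].copy();d=abs(im-a);print(d.mean(),d[50:240,170:380].mean())
b=optics.camera('side')[:,:,::-1];t=optics.camera('top')[:,:,::-1]
w=cv2.resize(im,(400,300))
cv2.imwrite('pics/all8.png',np.vstack([np.hstack([w,cv2.resize(b[80:230,150:350],(400,300),interpolation=cv2.INTER_CUBIC)]),np.hstack([cv2.resize(t[100:310,160:440],(400,300),interpolation=cv2.INTER_CUBIC),cv2.resize(b[110:200,190:310],(400,300),interpolation=cv2.INTER_CUBIC)])]))
"
```

```text
0.46476757369614513 0.446390977443609
```

View pics/all8.png

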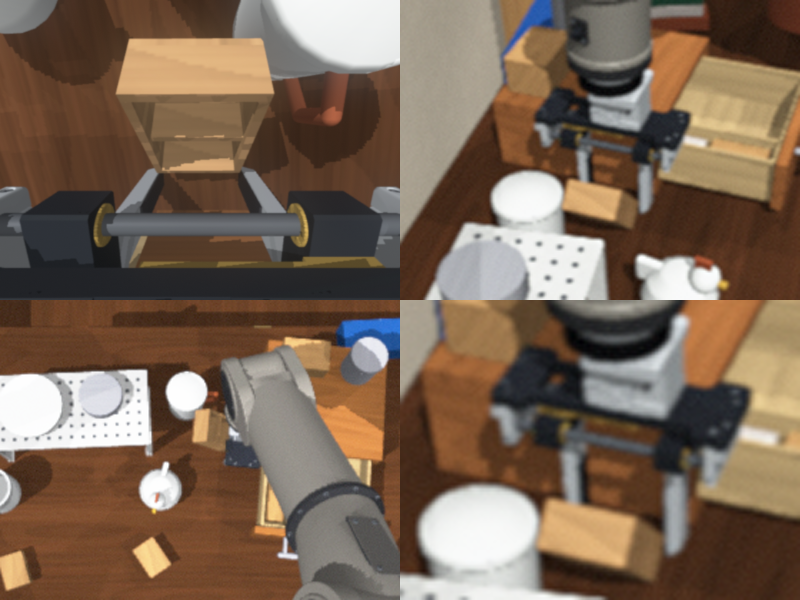

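The composite shows the tray released and at rest, tipped past vertical with its open side facing up and back. Its upper end leans on the lidded mug. I'll regrip it low, draw it away from the mug first, then carry it to free table and let it settle open side up.

Emit:
{"fn": "step_arm", "kwargs": {
  "rows": [
    {"claw": 0.87, "dx": 0, "dy": 0, "dz": 0, "roll": 0},
    {"claw": 0.87, "dx": 0, "dy": 0, "dz": 0, "roll": 0},
    {"claw": 0.87, "dx": 0.014, "dy": 0, "dz": 0, "roll": 0},
    {"claw": 0.87, "dx": 0.014, "dy": 0, "dz": 0, "roll": 0},
    {"claw": 0.87, "dx": 0, "dy": 0, "dz": 0, "roll": 0},
    {"claw": 0, "dx": 0, "dy": 0, "dz": 0, "roll": 0},
    {"claw": 0, "dx": 0, "dy": 0, "dz": 0, "roll": 0},
    {"claw": 0, "dx": 0, "dy": 0, "dz": 0, "roll": 0},
    {"claw": 0, "dx": 0, "dy": 0, "dz": 0, "roll": 0},
    {"claw": 0, "dx": 0, "dy": 0, "dz": 0, "roll": 0}
  ]
}}

```text
t: 19.5
position: [703.5, -84.3, 26.9]
eef_rot: [0.0, 0.743, 0.669, -0.0]
force: [-1.7, -2.1, 0.7]
gripper_width: 66.0
grasp_force: 29.9
```

```bash
python3 -c "
from h import *
st();plan((510,-110,120),None,10,pos=(698,-100,120))"
```

```text
t 19.5 p [703.5 -84.3  26.9] xaxis 84.1 F [-1.7 -2.1  0.7] w 66.0 g 29.9
p [ 698 -100  120] xaxis 84.1 tilt 0.02 roll/row 0.0
  dx -0.0029 dy -0.0186 dz -0.0000
```

Emit:
{"fn": "step_arm", "kwargs": {
  "rows": [
    {"claw": 0, "dx": -0.006, "dy": 0, "dz": -0.002, "roll": 0},
    {"claw": 0, "dx": -0.012, "dy": 0, "dz": -0.004, "roll": 0},
    {"claw": 0, "dx": -0.006, "dy": 0, "dz": -0.03, "roll": 0},
    {"claw": 0, "dx": 0, "dy": 0, "dz": -0.04, "roll": 0},
    {"claw": 0, "dx": 0, "dy": -0.015, "dz": -0.03, "roll": 0},
    {"claw": 0, "dx": 0, "dy": -0.03, "dz": 0, "roll": 0},
    {"claw": 0, "dx": 0, "dy": -0.035, "dz": 0, "roll": 0},
    {"claw": 0, "dx": 0, "dy": -0.035, "dz": 0, "roll": 0},
    {"claw": 0, "dx": 0, "dy": -0.035, "dz": 0, "roll": 0},
    {"claw": 0, "dx": 0, "dy": -0.035, "dz": 0, "roll": 0}
  ]
}}

```text
t: 20.75
position: [516.2, -89.2, 133.4]
eef_rot: [0.0, 0.743, 0.669, 0.0]
force: [0.2, 0.5, -1.7]
gripper_width: 66.0
grasp_force: 29.9
```

```bash
python3 -c "
from h import *
st();im=optics.camera('wrist')[:,:,::-1].copy();cv2.imwrite('pics/w9.png',im)
h=cv2.resize(im,(80,42),interpolation=cv2.INTER_AREA).max(2)
for r in h[:30,10:65]: print(''.join(' .:-=+*#%@'[min(9,v//26)] for v in r))
a=cv2.imread('pics/top0.png').astype(int)
t=optics.camera('top')[:,:,::-1];d=abs(t-a).max(2)
print('mug',d[145:190,272:315].max(),(d[145:190,272:315]>30).sum(),'hen',(d[215:250,255:290]>30).sum(),'mug2',(d[215:258,135:176]>30).sum())
cv2.imwrite('pics/top9.png',t)
"
```

```text
t 20.75 p [516.2 -89.2 133.4] xaxis 84.0 F [ 0.2  0.5 -1.7] w 66.0 g 29.9
==========+%@@@@@@@%+==========+#%@%####@@@@@@@@+++**++
=========*%@@@@@@@@@@+=========+*#####*%@@@@@@@@@%#*=--
========#@@@@@@@@@@@@%+=========#++***#%@@@@@@%%%%@@*--
=======+%@@@@@@@@@@@#+==========*+***##%%@@@@%%*++++==-
========+%@@@@@@@@%*+=--========*****###%%@%%%%+=+=====
==========#@@@@@%#+==----========**##%%%%%%%%%*-=======
===========*@@%%*==-----=========+***%%%%%%##+=-=======
============+%#==------============++++****+=----======
================-----==============-==++++=-------=====
================----==========++==+=---------------====
==============================+++=+==---------------===
==============================+++++===---------========
====================+=========++++++=====-----=========
=================*###############%######%%*============
================+@@@@@%%%@%@@@%%%%%%%%%%%%#============
================*%%%%@@@@@@@@@@@@@@%%%%%%%%============
================#%%%%%%%%%@@@@@@@@@@@@@@@%%+===========
================%%%%%%%%%%%%%%%@@@@@@@@@@@@*=====-===-=
===============+%%%%%%%%%%%%%%%%%%%%%@@@@@@#==-==-=-=--
===============*%%%%%%%%%%%%%%%%%%%%%%%%%%%%==-==-===--
===============#%%%@@@@@@@@@@@%%%%%%%%%%%%%%+=-==-===--
===============%%%%%%%%%%%%%%%%%%%%%%%%%%%%%*--==-===--
===============++++++++++++++++++++++++==+===--==-===--
======================+++++++++++++++++=++==---==-===--
==================+==++++++++++++***+++=++=----=-======
==================++==++++*++++*****+=+++=-::::--====++
==-----------====**++===+++++++*****#++*+++=----====--=
-............-==***-:=++++*##%%%%%%%%**-:+**+==::::....
...........::-=**+-..-++++***********+=::-***++--:.....
..........=---+==-:.:=====**+====++++++=::++++===+-....
mug 88 48 hen 163 mug2 39
```

Emit:
{"fn": "step_arm", "kwargs": {
  "rows": [
    {"claw": 0, "dx": 0, "dy": 0, "dz": 0.03, "roll": 0},
    {"claw": 0, "dx": 0, "dy": 0, "dz": 0.03, "roll": 0},
    {"claw": 0, "dx": 0, "dy": 0, "dz": 0.028, "roll": 0},
    {"claw": 0, "dx": 0, "dy": 0, "dz": 0.012, "roll": 0},
    {"claw": 0, "dx": 0, "dy": 0, "dz": 0.005, "roll": 0},
    {"claw": 0, "dx": 0, "dy": 0, "dz": 0, "roll": 0},
    {"claw": 0.9, "dx": 0, "dy": 0, "dz": 0, "roll": 0},
    {"claw": 0.9, "dx": 0, "dy": 0, "dz": 0, "roll": 0},
    {"claw": 0.9, "dx": 0, "dy": 0, "dz": 0, "roll": 0},
    {"claw": 0.9, "dx": 0, "dy": 0, "dz": 0, "roll": 0}
  ]
}}

```text
t: 22.1
position: [517.3, -88.6, 28.2]
eef_rot: [0.0, 0.743, 0.67, 0.0]
force: [-0.3, 0.4, 0.6]
gripper_width: 84.8
grasp_force: 0.0
```

Emit:
{"fn": "step_arm", "kwargs": {
  "rows": [
    {"claw": 1, "dx": 0, "dy": 0, "dz": 0, "roll": 0},
    {"claw": 1, "dx": 0, "dy": 0, "dz": -0.03, "roll": 0},
    {"claw": 1, "dx": 0, "dy": 0, "dz": -0.04, "roll": 0},
    {"claw": 1, "dx": 0, "dy": 0, "dz": -0.04, "roll": 0},
    {"claw": 1, "dx": 0, "dy": 0, "dz": -0.04, "roll": 0},
    {"claw": 1, "dx": -0.01, "dy": 0, "dz": -0.01, "roll": 0},
    {"claw": 1, "dx": 0, "dy": 0, "dz": 0, "roll": 0},
    {"claw": 1, "dx": 0, "dy": 0, "dz": 0, "roll": 0},
    {"claw": 1, "dx": 0, "dy": 0, "dz": 0, "roll": 0},
    {"claw": 1, "dx": 0, "dy": 0, "dz": 0, "roll": 0}
  ]
}}

```text
t: 23.35
position: [515.9, -98.2, 187.4]
eef_rot: [-0.001, 0.743, 0.67, -0.0]
force: [0.1, -0.2, 0.3]
gripper_width: 94.0
grasp_force: 0.0
```

```bash
cat > asc.py <<'E'
import cv2
def asc(im,w,h): 
    h=cv2.resize(im,(w,h),interpolation=cv2.INTER_AREA).max(2)
    for r in h: print(''.join(' .:-=+*#%@'[min(9,v//26)] for v in r))
E
python3 -c "
from h import *; from asc import asc
st();im=optics.camera('wrist')[:,:,::-1].copy();cv2.imwrite('pics/w10.png',im)
asc(im[60:290,100:460],90,36)
b=optics.camera('side')[:,:,::-1];cv2.imwrite('pics/s10.png',b)
P=box(516,-60,1.465,66,90,0,36);print(proj(cam('side'),P).round())
"
```

```text
t 23.35 p [515.9 -98.2 187.4] xaxis 84.1 F [ 0.1 -0.2  0.3] w 94.0 g 0.0
+==++=+=+++==+==+%@@@@@@@%#++=====---=========+++#%%%@@@@@@@@@@@@@@%*===+=+++====+==------
========+++==+==++#@@@@@#+++==--=--===========++++*%%%%@@@@@@@@@%%#*======++=====++=------
========+++======++*%@%*++====----=============+++++####%%%%%%%###+===============++==----
=========+++=====+==+#++======--===============+=++==+*########*+=====----========++==----
==========++=========++==----====+==++++++++++++++**+====++++======--------==========+=---
==========++==============---=+==+==*@%%%%%%%%%%%%%%@#-=========------------=========++=--
===========++===========+====++=====*%+************+%#====--===--------------========+++==
============+=================+=====*@***####*******%#===---===--------==============+++=+
============+=================+=====*@***********+**@#-====----------================+++=+
============+=======================+@****##########@*--=======--=-===================++==
=============+======================+@****#@%%%@%%%#@*--=====++===========================
=============+============
[... 1653 characters left out ...]
**==+*****************=::=*************++++++++++
=======++========+****=:...-===========*%%%+=+*****************=:::-+*****#######*++++####
========+======+*****-....:============*%%#*#%@@@@@@@@@@@@@@@@@#-:::-+****#%@@@@@@@%+*%%%%
---=====+====+*****+-....:-============*%%**#***%@@%%%%@%%%%%@%%*-::::=*****#@@@%@@#+*%#++
...-========+*****+:....:-=============*%%**#**+%@@@@@@@@@@@@@@@@+:::::=*****#@@@@@#+#%=::
...:========++***=:.....-==============*%%**#+++##%@@@@@@@@@@@@@@*=:::::-******%@@@*+%#-::
--:.==========+=-......-=======++======*%%#*#+=+###%@@@@@@@@@@@@@*++:::::-+*****#%@++%#:=+
[[312. 193.]
 [305. 210.]
 [342. 219.]
 [347. 200.]
 [313. 182.]
 [306. 200.]
 [343. 208.]
 [349. 190.]]
```

The tray now lies flat with its open side up. The rims and the cross wall are visible at about x 244–313, y 92–178 in the wrist view. I'll locate it, and locate the bay.

```bash
python3 - <<'E'
from h import *
im=cv2.imread('pics/w10.png');c=wcam()
m=((im[:,:,2].astype(int)-im[:,:,0]>50)&(im[:,:,2]>165)).astype(np.uint8);m[:85]=0;m[200:]=0;m[:,:225]=0;m[:,330:]=0
m=cv2.morphologyEx(m,cv2.MORPH_CLOSE,np.ones((9,9)))
n,l,s,_=cv2.connectedComponentsWithStats(m);k=1+np.argmax(s[1:,4]);print(s[k])
ct=max(cv2.findContours((l==k).astype(np.uint8),0,2)[0],key=cv2.contourArea)[:,0]
W=unproj(c,ct,36)[:,:2].astype(np.float32); r=cv2.minAreaRect(W);print(r)
# mug displacement via top images
a=cv2.imread('pics/top0.png',0);b=cv2.imread('pics/top9.png',0)
for n,(y,x,w) in dict(lid=(145,272,45),hen=(213,253,40),mug=(213,135,45)).items():
    q=cv2.matchTemplate(b[y-8:y+w+8,x-8:x+w+8],a[y:y+w,x:x+w],cv2.TM_CCOEFF_NORMED);print(n,cv2.minMaxLoc(q)[1::2], cv2.phaseCorrelate(a[y:y+w,x:x+w].astype(np.float32),b[y:y+w,x:x+w].astype(np.float32)))
t=cam('top');ti=cv2.imread('pics/top9.png')
# visible lid centroid
for f in('top0','top9'):
    g=cv2.imread(f'pics/{f}.png');w=(g.min(2)>150).astype(np.uint8);w[:150]=0;w[185:]=0;w[:,:276]=0;w[:,306:]=0
    ys,xs=np.nonzero(w);print(f,xs.mean(),ys.mean(),len(xs))
E
```

```text
[ 246   90   69   94 5078]
((522.8756713867188, -31.75287628173828), (90.76639556884766, 66.98760986328125), 84.96112060546875)
lid (0.9958759546279907, (8, 8)) ((0.17137414781592852, 0.7071639080045955), 1.0184791357723284)
hen (0.9880731105804443, (8, 8)) ((0.03157255477393761, 0.0328192526490767), 0.936809763610363)
mug (0.9948789477348328, (8, 8)) ((0.28592309937160465, 0.399404417449837), 0.9575256385332273)
top0 290.44289693593316 165.30640668523677 718
top9 290.070323488045 165.22784810126583 711
```

```bash
python3 -c "
from h import *
plan((522.9,-31.8,28),85-90,8)"
```

```text
p [516.  -98.3 187.7] xaxis 84.1 tilt 0.03 roll/row -0.02
  dx 0.0084 dy -0.0000 dz 0.0200
  dx 0.0084 dy 0.0000 dz 0.0200
  dx 0.0084 dy 0.0000 dz 0.0200
  dx 0.0084 dy 0.0000 dz 0.0200
  dx 0.0084 dy 0.0001 dz 0.0200
  dx 0.0084 dy 0.0001 dz 0.0200
  dx 0.0084 dy 0.0001 dz 0.0200
  dx 0.0084 dy 0.0001 dz 0.0200
```

Emit:
{"fn": "step_arm", "kwargs": {
  "rows": [
    {"claw": 1, "dx": 0.016, "dy": 0, "dz": 0, "roll": -0.08},
    {"claw": 1, "dx": 0.02, "dy": 0, "dz": 0.01, "roll": -0.08},
    {"claw": 1, "dx": 0.02, "dy": 0, "dz": 0.02, "roll": 0},
    {"claw": 1, "dx": 0.011, "dy": 0, "dz": 0.03, "roll": 0},
    {"claw": 1, "dx": 0, "dy": 0, "dz": 0.03, "roll": 0},
    {"claw": 1, "dx": 0, "dy": 0, "dz": 0.03, "roll": 0},
    {"claw": 1, "dx": 0, "dy": 0, "dz": 0.025, "roll": 0},
    {"claw": 1, "dx": 0, "dy": 0, "dz": 0.014, "roll": 0},
    {"claw": 1, "dx": 0, "dy": 0, "dz": 0, "roll": 0},
    {"claw": 0, "dx": 0, "dy": 0, "dz": 0, "roll": 0}
  ]
}}

```text
t: 24.7
position: [522.9, -31.5, 29.8]
eef_rot: [0.0, 0.737, 0.676, 0.0]
force: [0.1, -0.1, 0.6]
gripper_width: 87.5
grasp_force: 0.0
```

Emit:
{"fn": "step_arm", "kwargs": {
  "rows": [
    {"claw": 0, "dx": 0, "dy": 0, "dz": 0, "roll": 0},
    {"claw": 0, "dx": 0, "dy": 0, "dz": 0, "roll": 0},
    {"claw": 0, "dx": 0, "dy": 0, "dz": 0, "roll": 0},
    {"claw": 0, "dx": 0, "dy": 0, "dz": -0.01, "roll": 0},
    {"claw": 0, "dx": 0, "dy": 0, "dz": -0.03, "roll": 0},
    {"claw": 0, "dx": 0, "dy": 0, "dz": -0.04, "roll": 0},
    {"claw": 0, "dx": 0, "dy": 0, "dz": -0.04, "roll": 0},
    {"claw": 0, "dx": 0, "dy": 0, "dz": -0.03, "roll": 0},
    {"claw": 0, "dx": 0, "dy": 0, "dz": -0.01, "roll": 0},
    {"claw": 0, "dx": 0, "dy": 0, "dz": 0, "roll": 0}
  ]
}}

```text
t: 25.95
position: [522.3, -32.0, 189.0]
eef_rot: [0.0, 0.737, 0.676, 0.0]
force: [-1.0, 0.8, -3.3]
gripper_width: 65.8
grasp_force: 30.0
```

```bash
python3 - <<'E'
from h import *
from asc import asc
st();t=optics.camera('top')[:,:,::-1].copy();cv2.imwrite('pics/top11.png',t)
c=cam('top')
asc(t[195:275,345:440],95,54)
ex=np.array([.9944,-.1058,0]);ey=np.array([.1058,.9944,0]);H=np.array([443.6,-242.5,62])
# rectified map at z=23, cabinet axes, origin handle; sample strip at +75 ahead along y, and along x at y=-30
def samp(pts): return [int(t[int(round(v)),int(round(u))].max()) for u,v in proj(c,pts)]
ys=np.arange(-130,131,5);xs=np.arange(20,200,5)
for z in (23,78):
  print('along y z',z); 
  for x in (80,120): print(x,list(zip(ys.tolist(),samp([np.r_[(H+ex*x+ey*y)[:2],z] for y in ys]))))
print('along x'); print(list(zip(xs.tolist(),samp([np.r_[(H+ex*x-ey*30)[:2],23] for x in xs])))); print(list(zip(xs.tolist(),samp([np.r_[(H+ex*x-ey*30)[:2],90] for x in xs]))))
E
```

```text
t 25.95 p [522.3 -32.  189. ] xaxis 85.0 F [-1.   0.8 -3.3] w 65.8 g 30.0
++++++++++++++++++++++++++++++**********************++*+*++++++++++*++++++++++*+**+=-----------
++++++++++++++++++++++++++++++++++++++************************+*+++*+++++++++++++++=---:--:::::
#*++++******++++++++++++++++++++++++++++++++****************************+**+*+**+++---:-::-----
#*+++*###%%#*+++++++++++++++++++++++++++++++++++++*+*+*********************++++++++----::------
+++++++*****+++++++++++*+*********************+++++++**++*+********************++++---:::------
++++++++++++++++++++++++++++++++++*********************+++*++++*******************+----:----:::
==+=++++++++++++++++++++++++++++++++++++++*+++***********+**++++++++++++++********+-::::::-::::
=+*++*******++++===++++++++++++++++++++++++++++++++++++++++++++++++++++++++++++++++-:::::::::::
++***########**+=-=+****++++++++++++++++++++++++++++++++++++++++++++++++++++++++++=-----------:
=+***########***=-=******************+++++++++++++++++++++++++++++++++++++++++++++=---=====----
=**+##%%%###****=-+**####*######**************++++*######****+++++
[... 6805 characters left out ...]
 (80, 165), (85, 179), (90, 238), (95, 236), (100, 240), (105, 240), (110, 237), (115, 235), (120, 237), (125, 237), (130, 236), (135, 244), (140, 246), (145, 243), (150, 243), (155, 239), (160, 243), (165, 241), (170, 242), (175, 241), (180, 238), (185, 242), (190, 246), (195, 240)]
[(20, 110), (25, 79), (30, 102), (35, 185), (40, 229), (45, 227), (50, 190), (55, 196), (60, 147), (65, 150), (70, 150), (75, 150), (80, 218), (85, 223), (90, 214), (95, 218), (100, 216), (105, 216), (110, 217), (115, 219), (120, 219), (125, 234), (130, 235), (135, 233), (140, 229), (145, 227), (150, 232), (155, 232), (160, 232), (165, 228), (170, 225), (175, 233), (180, 237), (185, 235), (190, 233), (195, 233)]
```

The top image puts the bay walls at −96 and +51 mm in cabinet y from my handle grip point. The drawer front's inner face is +52 mm from it in x, and the cabinet front is at +201. My target is therefore the bay centre across the width, 122 mm behind the handle.

```bash
python3 -c "
from h import *
plan((562.6,-277.3,189),83.9-90,7)"
```

```text
p [521.9 -32.  188.2] xaxis 85.0 tilt 0.05 roll/row 0.03
  dx -0.0344 dy 0.0088 dz -0.0001
  dx -0.0344 dy 0.0089 dz -0.0001
  dx -0.0344 dy 0.0090 dz -0.0001
  dx -0.0343 dy 0.0091 dz -0.0001
  dx -0.0343 dy 0.0092 dz -0.0001
  dx -0.0343 dy 0.0093 dz -0.0001
  dx -0.0343 dy 0.0094 dz -0.0001
```

Emit:
{"fn": "step_arm", "kwargs": {
  "rows": [
    {"claw": 0, "dx": -0.02, "dy": 0.005, "dz": 0, "roll": 0.03},
    {"claw": 0, "dx": -0.034, "dy": 0.009, "dz": 0, "roll": 0.03},
    {"claw": 0, "dx": -0.04, "dy": 0.0105, "dz": 0, "roll": 0.03},
    {"claw": 0, "dx": -0.04, "dy": 0.0105, "dz": 0, "roll": 0.03},
    {"claw": 0, "dx": -0.04, "dy": 0.0105, "dz": 0, "roll": 0.03},
    {"claw": 0, "dx": -0.034, "dy": 0.0095, "dz": 0, "roll": 0.03},
    {"claw": 0, "dx": -0.022, "dy": 0.006, "dz": 0, "roll": 0},
    {"claw": 0, "dx": -0.0105, "dy": 0.003, "dz": 0, "roll": 0},
    {"claw": 0, "dx": 0, "dy": 0, "dz": 0.015, "roll": 0},
    {"claw": 0, "dx": 0, "dy": 0, "dz": 0, "roll": 0}
  ]
}}

```text
t: 27.25
position: [562.1, -275.8, 172.3]
eef_rot: [-0.001, 0.743, 0.669, -0.0]
force: [0.2, -0.3, -2.5]
gripper_width: 65.8
grasp_force: 30.0
```

```bash
python3 -c "
from h import *; from asc import asc
plan((562.6,-277.3,54),83.9-90,5);st()
im=optics.camera('wrist')[:,:,::-1].copy();cv2.imwrite('pics/w12.png',im);asc(im[0:300],93,40)"
```

```text
p [ 562.1 -275.8  172.3] xaxis 84.0 tilt 0.15 roll/row 0.0
  dx -0.0003 dy 0.0001 dz 0.0237
  dx -0.0003 dy 0.0001 dz 0.0237
  dx -0.0003 dy 0.0001 dz 0.0237
  dx -0.0003 dy 0.0001 dz 0.0237
  dx -0.0003 dy 0.0001 dz 0.0237
t 27.25 p [ 562.1 -275.8  172.3] xaxis 84.0 F [ 0.2 -0.3 -2.5] w 65.8 g 30.0
---------------------------------------------:::---:::::--:----------------------:::.....:::-
----------------------------------------------::---:::::-------------------------::-:::::--::
----------------------------------------------:----:::::-------------------------:--:::------
----------------------------------------------:----::-::--------------------------------====-
----------------------------------------------:-------::---------=****++****#*****##***##**##
---------------------------=++=----------------------------------=+*********#****#*#**###**##
---------------------------+**=:---------------------------------+++*****####****#*#**###**##
---------------------------=**+::--------------------------------+*+*****####***#*#***###**##
---------------------------=**+-*#############*
[... 2260 characters left out ...]
+++=*#==++==**#######***##**##*######**##*
:::::::-----------------=#=---+#*=+++#--======++++++++=*#=+++==*###*####**###**##*#####***##*
:::::::::----------------=----+#+++--*=*#############**#*-+++=+*########**##**#########*****+
--==--::::----:::::::::::::---=+++=::+=+**************+#*:-++++**#*+++++=+++++++#######==+++=
==---::::::-:..............---=+++:.:+=-====+***+++**+=#*::=++++**=:::::::::::::-*####*====++
----::::::.................--=++=-..:+=-=====*##*##***=#*:::+++++*-:::::::::::::::-*##+======
-:::::-:................-::-=+=--...-+=-======*#*****+=#*:::-+++=+-==-.............:=*+======
:::::::............... ::::-----:..:==--==--===+=+++++=*+-::-=====---+:..............:-==---=
```

Emit:
{"fn": "step_arm", "kwargs": {
  "rows": [
    {"claw": 0, "dx": -0.001, "dy": 0, "dz": 0.02, "roll": 0},
    {"claw": 0, "dx": 0, "dy": 0, "dz": 0.03, "roll": 0},
    {"claw": 0, "dx": 0, "dy": 0, "dz": 0.03, "roll": 0},
    {"claw": 0, "dx": 0, "dy": 0, "dz": 0.02, "roll": 0},
    {"claw": 0, "dx": 0, "dy": 0, "dz": 0.01, "roll": 0},
    {"claw": 0, "dx": 0, "dy": 0, "dz": 0.005, "roll": 0},
    {"claw": 0, "dx": 0, "dy": 0, "dz": 0.002, "roll": 0},
    {"claw": 0, "dx": 0, "dy": 0, "dz": 0.002, "roll": 0},
    {"claw": 0, "dx": 0, "dy": 0, "dz": 0, "roll": 0},
    {"claw": 0, "dx": 0, "dy": 0, "dz": 0, "roll": 0}
  ]
}}

```text
t: 28.55
position: [562.9, -278.4, 55.3]
eef_rot: [0.0, 0.743, 0.669, 0.0]
force: [0.3, 0.3, -2.6]
gripper_width: 66.1
grasp_force: 30.0
```

```bash
python3 -c "
from h import *
st()"
```

```text
t 28.55 p [ 562.9 -278.4   55.3] xaxis 84.0 F [ 0.3  0.3 -2.6] w 66.1 g 30.0
```

Emit:
{"fn": "step_arm", "kwargs": {
  "rows": [
    {"claw": 0, "dx": 0, "dy": 0, "dz": 0.001, "roll": 0},
    {"claw": 0, "dx": 0, "dy": 0, "dz": 0.001, "roll": 0},
    {"claw": 0, "dx": 0, "dy": 0, "dz": 0, "roll": 0},
    {"claw": 0.85, "dx": 0, "dy": 0, "dz": 0, "roll": 0},
    {"claw": 0.85, "dx": 0, "dy": 0, "dz": 0, "roll": 0},
    {"claw": 0.85, "dx": 0, "dy": 0, "dz": 0, "roll": 0},
    {"claw": 0.85, "dx": 0, "dy": 0, "dz": -0.02, "roll": 0},
    {"claw": 0.85, "dx": 0, "dy": 0, "dz": -0.04, "roll": 0},
    {"claw": 0.85, "dx": 0, "dy": 0, "dz": -0.04, "roll": 0},
    {"claw": 0.85, "dx": 0, "dy": 0, "dz": -0.04, "roll": 0}
  ]
}}

```text
t: 29.8
position: [562.9, -278.2, 195.9]
eef_rot: [0.0, 0.743, 0.669, 0.0]
force: [0.3, -0.9, -0.9]
gripper_width: 80.1
grasp_force: 0.0
```

Emit:
{"fn": "step_arm", "kwargs": {
  "rows": [
    {"claw": 0.85, "dx": 0, "dy": 0, "dz": -0.03, "roll": 0},
    {"claw": 0.85, "dx": 0, "dy": 0, "dz": -0.02, "roll": 0},
    {"claw": 0.85, "dx": -0.03, "dy": 0, "dz": 0, "roll": 0},
    {"claw": 0.85, "dx": -0.04, "dy": 0, "dz": 0, "roll": 0},
    {"claw": 0.85, "dx": -0.04, "dy": 0, "dz": 0, "roll": 0},
    {"claw": 0.85, "dx": -0.02, "dy": 0, "dz": 0, "roll": 0},
    {"claw": 0.85, "dx": 0, "dy": 0, "dz": 0, "roll": 0},
    {"claw": 0.85, "dx": 0, "dy": 0, "dz": 0, "roll": 0},
    {"claw": 0.85, "dx": 0, "dy": 0, "dz": 0, "roll": 0},
    {"claw": 0.85, "dx": 0, "dy": 0, "dz": 0, "roll": 0}
  ]
}}

```text
t: 31.05
position: [549.4, -406.8, 243.2]
eef_rot: [0.0, 0.743, 0.669, 0.0]
force: [0.5, -0.6, 0.5]
gripper_width: 79.8
grasp_force: 0.0
```

```bash
python3 - <<'E'
from h import *
from asc import asc
st();im=optics.camera('wrist')[:,:,::-1].copy();cv2.imwrite('pics/w13.png',im);asc(im[0:240],93,36)
c=wcam();print(proj(c,box(562.7,-277.5,1.465,90,66,59,59)[:4]).round().tolist(),proj(c,box(562.7,-277.5,1.465,90,66,23,23)[:4]).round().tolist())
b=optics.camera('top')[:,:,::-1].copy();a=cv2.imread('pics/top0.png',0);b=cv2.cvtColor(b,6)
for n,(y,x,w) in dict(lid=(145,272,38),hen=(213,253,40),mug=(213,135,45)).items(): print(n,cv2.minMaxLoc(cv2.matchTemplate(b[y-8:y+w+8,x-8:x+w+8],a[y:y+w,x:x+w],cv2.TM_CCOEFF_NORMED))[1::2])
E
```

```text
t 31.05 p [ 549.4 -406.8  243.2] xaxis 84.0 F [ 0.5 -0.6  0.5] w 79.8 g 0.0
=========================#%++=+%@##+=+++++++++++++===++++++++#%%%%%%%%%%%%%%%%%%%%%%%%%%%%*++
=========================*%====%@##*==++++++++++++===++++++++%%%%%%%%%%%%%%%%%%%%%%%%%%%%%*++
=========================*%+===#@#**=+++++++==++++++++*******%%%%%%%%%%%%%%%%%%%%%%%%%%%%%+++
=========================+%+===#@%**=*+****++++*******######*%%%%%%%%%%%%%%%%%%%%%%%%%%%%#+++
=========================+%+===#@%**=*+**##****#####**######*%%@%%%%%%%%%%%%%%%%%%%%%%%%%#+==
==========================%+===*@%**=++**%%%%%%%%%#%**######*%%@%%%%%%%%%%%%%%%%%%%%%%%%%#+++
==========================%+===*@%+*=++**%*++++++++%**######*%%%%%%%%%%%%%%%%%%%%%%%%%%%%%*++
--========================%*===*@%+#=+***%***##****%#%%%%%@%#%%%%%%%%%%%%%%%%%%%%%%%%%%%%%#++
---=======================##===+@%+#=+***%*******+*@*@@@@@@@#%%%%%@%%%%%%%%%%%%%%%%%%%%%%%#++
----======================##===+%%*#=+***%*********@*#@@@@@@#%%%%%@%%%%%%%%%%%%%%%%%%%%%%%##+
----======================*%===+%%*#=+***%***%%%%%%@*#@@@@@@#%%%%%@%%%%%%%%%%%%%%%%%
[... 1884 characters left out ...]
----=
===------------------======================++++==+============-----------------------:------=
====------------------======================+++==+================++================-:------+
=====------------------=====================+======================+=================------=#
======-------------------============================================================-======#
=======-------------------=======+++-=====================+++========================-======%
[[310.0, 121.0], [312.0, 30.0], [248.0, 30.0], [250.0, 121.0]] [[307.0, 122.0], [309.0, 41.0], [251.0, 41.0], [253.0, 122.0]]
lid (0.9907544255256653, (8, 8))
hen (0.9989637732505798, (8, 8))
mug (0.9855009317398071, (8, 8))
```

```bash
python3 -c "
from cell import arm
print(arm.finish_job())"
```

```text
the job is handed in; nothing more can be done
None
```

Job handed in at about 31 s of the 72 s: the drawer is about 150 mm open and the tray lies flat, open side up, on the floor of the wide bay. During the turn-over the tray came to rest against the lidded mug for a few seconds; afterwards the top camera showed no movement of the lidded mug, the hen or the mug.

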